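# Fetch the corner tile from the packed toolbox

### The arm

A 6-joint arm with a two-finger parallel gripper is mounted at the origin on the work surface. World frame = base frame: x ahead of the robot, y to its left, z up, the work surface at z = 0. Lengths are in m, angles in degrees, forces in N, time in s.
With the tool pointing down it reaches from about 0.35 to 0.95 m from the base axis. Payload 17.4 kg.
Tool frame: the origin (TCP) lies midway between the tips of the shut fingers; the grasp point (between the pads) lies 19 mm behind it (robot.grasp_offset is the distance from the TCP to the grasp point, in m); z points along the fingers, y is the line along which they close (so a half turn about z gives the same grasp; the last joint's range is limited). The gripper opens to 93 mm and grips with 3 to 60 N. Pads are 15 mm wide; open, the fingers measure 128 mm over their backs; the gripper's body (75 mm by 188 mm) begins 65 mm behind the grasp point.
Start: joints at [-79.057, 6.646, 82.598, -0, 90.757, -2.166], TCP at [0.153, -0.657, 0.219] pointing down, gripper open.
Joint ranges: [-162.19, 162.19], [-47.58, 125.68], [4.15, 143.07], [-65.23, 245.23], [0.69, 171.88], [-170.13, 170.13]. Speed limits (degrees/s): [108.29, 108.29, 127.2, 180, 180, 180].

### API

Orientations are given as a 3x3 rotation matrix whose columns are the frame's x, y, z axes.
In Python, from plant import read_state, optics, order, regions_of, robot gives the robot as it stands.
- The arm moves only by the shell command python3 -m jog 'ROWS' [OPENING] [FORCE]. ROWS is JSON, a list of rows, each an object with "delta_pos": the shift along the tool's x, y, z each as a share of 0.12 m, from -1 to 1, a list of three; "rotation": the turn, a rotation vector about the tool's x, y, z each as a share of 45 degrees, from -1 to 1, a list of three. A call has 1 to 20 rows; each row is the pose to reach, as a shift and turn from the pose commanded when the call began, along the tool's axes at that moment; what a row does not reach only later rows make up. A row lasts 1/12 s, in which the tool goes at most 41.7 mm and 7.16 degrees, less where a joint would pass 70% of its speed; a pose out of reach is approached as far as the arm can. A call with a number of a shift or a turn outside -1 to 1 is refused whole. A call with a gripper value outside its range is refused whole. OPENING is the opening, from -1 (shut) to 1 (fully open), set as the call begins (- or left out, the last holds). The fingers move at their own pace and stop on an object; FORCE is the grip in N (left out, the last holds). Time passes only in rows, so rows that repeat a pose let the fingers close. It gives the time, the measured TCP pose, the force, the opening and the grip force at its end, in the units of the state.
- read_state(): the state, without advancing time (a new reading comes with each control period).
- optics.camera(name): name is "scene" or "side" or "wrist"; returns a dict with "pixels" (400x640x3 uint8, red, green, blue), "depth" (400x640 float32, m along the optical axis (not along the pixel's ray), 0 where there is no reading), "vertical_fov" (degrees; the focal length in pixels is half the picture's height over the tangent of half this angle, whatever the lens; pixels are square), "cx", "cy" (the principal point, pixels), "extrinsics" (4x4, takes a point from camera to world coordinates). Camera axes: x right, y down, z forward; pixel columns grow to the right and rows downward; lengths in m; the calibration is good to about 2 mm. A picture is of the moment at which its call begins.
- order.hand_in(): hands the job in; it is judged then, once.
Trained networks look in the newest picture that a camera, given by its name, has taken for a name from the list of things; names that differ only in an ending like _2 or _b are one class to them, and where a whole thing is asked for, a point or a joint stands for the part that bears it (a point fixed in the world has none). Each returns a list of dicts, best first, with "p" (0 to 1); they miss things now and then, are a little off and sometimes report something else, mostly with a low value. They report only what shows in the picture. A call takes as long as a camera call. They do not tell look-alikes from the thing itself.
- regions_of(camera, thing): "mask" (400x640 bool, what is visible of it) and "bbox" ([left, top, right, bottom] in pixels, round what is visible of it).
The state is a dict: "time": time; "qpos": joint angles; "joint_vel": joint speeds; "joint_efforts": joint torques, N m; "tool_pos": TCP position; "eef_rot": TCP orientation; "contact_force": force on the tool from outside, world axes, zero at the start; "moment": the same for the moment, N m; "width": finger opening in m; "grip_force": force on a finger pad.
Only numpy, scipy, OpenCV 4.12 (cv2) and the standard library are available. Lean on these libraries where they do the work, as an engineer would, in place of code of your own. Each camera call takes 0.05 s, during which the arm holds its last target. There are 200 camera calls.

### The job

The blue corner tile lies in the red toolbox, hemmed in by the jar of spacers, the wooden tapping block and the yellow tub: first stand all three upright on the black knee pad, leaving the tile where it is. While they wait there, lay the blue tile face up on the plywood board, in the middle of its white square and squared up with it. Then put the jar, the block and the tub back in the toolbox, each upright on the very spot where it stood at the start, without knocking any of them over or shifting the white tile and the tape measure.

Things in the scene. Friction and masses are not known exactly. Their poses are not given: they have to be found in the camera images.
- toolbox: red plastic toolbox, fixed, open flat. Tray 190 (x) x 240 (y) x 50 mm high, walls and floor 5 mm; origin under the tray's centre, x away from the robot; the 40 mm high lid lies beyond it to x = +285. In the tray the blue tile lies 20 mm beyond the centre, one standing thing 60 mm nearer the robot, one 64 mm to each side along y; which is where varies
- knee_pad: black rubber knee pad, fixed, flat, 250 (x, roughly away from the robot) x 150 (y) x 20 mm thick, origin at the centre of its underside; on the left or the right of the toolbox
- board: plywood marking board, fixed, 160 x 160 x 12 mm thick, with a painted white square of 66 mm with black corner marks in its middle, flush with its top; origin at the centre of its underside, x and y along its edges; on the other side of the toolbox from the pad
- jar: closed glass jar of coloured spacers with a pale silvery metal lid, round, 58 mm across at the lid (56 below), 105 mm tall, 0.3 kg, stands upright; origin at the centre of its underside
- tapping_block: wooden tapping block standing on end, pale wood with a dark band, 54 (x) x 44 (y) x 110 mm tall, 0.2 kg; origin at the centre of its underside
- tub: yellow round plastic tub with a black lid and a white label band, 54 mm across at the lid (52 below), 100 mm tall, 0.25 kg, stands upright; origin at the centre of its underside
- corner_tile: square corner tile, glazed blue on top, 50 x 50 x 14 mm thick, 80 g, lying flat; origin at the centre of its underside, x and y along its edges
- spare_tile: bystander: square white tile, 50 x 50 x 14 mm, lying flat in the near left corner of the toolbox tray; origin at the centre of its underside; to be left alone
- tape_measure: bystander: orange tape measure, 65 (x) x 35 (y) x 55 mm high, standing in the near right corner of the toolbox tray, its x across the tray; origin at the centre of its underside; to be left alone
Things that resemble listed ones, but are neither listed nor needed, are in the scene too. Several things look just like the tub: the one meant starts nearest to the robot's base. There is more than one size of the tapping_block; the one meant has the size given above.

How it is judged:
By the outcome, as a careful person would: the job done as asked, in the order asked, and still so for the second after the job is handed in, with the robot touching nothing.
It also fails if it takes over 131 s, if anything falls off the work surface, if the arm or the gripper's body presses on something with over 40 N, if the wrist force passes 120 N, or if a joint passes its speed limit or range.

## Working session

There is one attempt and no reset: what is moved stays moved. The work goes in short steps, Python scripts to look and compute and a shell command to move; the robot and the scene stay as the last step left them, time stands still between calls to the robot, and variables do not carry over. Pictures are saved under pics/ and viewed, at most 14 in all, crops included, and the job is handed in when it is done.

```bash
ls; mkdir -p pics; cat > h.py <<'E'
import numpy as np, cv2
from plant import read_state, optics, order, regions_of, robot
def cam(n, save=None):
    c=optics.camera(n)
    if save: cv2.imwrite('pics/'+save, c['pixels'][:,:,::-1])
    return c
def cloud(c):
    d=c['depth']; f=200/np.tan(np.radians(c['vertical_fov'])/2)
    v,u=np.mgrid[:400,:640]
    P=np.stack([(u-c['cx'])/f*d,(v-c['cy'])/f*d,d],-1)
    E=np.array(c['extrinsics']); W=P@E[:3,:3].T+E[:3,3]
    W[d==0]=np.nan
    return W
E
python3 - <<'E'
from h import *
for n in ['scene','side']:
    c=cam(n,n+'0.png'); print(n,np.round(c['extrinsics'],3).tolist())
    W=cloud(c)
    for t in ['toolbox','knee_pad','board','jar','tapping_block','tub','corner_tile','spare_tile','tape_measure']:
        for r in regions_of(n,t):
            p=W[r['mask']]; p=p[~np.isnan(p[:,0])]
            if len(p)<5: continue
            top=p[p[:,2]>np.percentile(p[:,2],98)-0.006]
            print(t,round(r['p'],2),[int(x) for x in r['bbox']],len(p),'top mid',np.round((top.min(0)+top.max(0))/2,3),np.round(np.ptp(top,axis=0),3))
print(read_state())
E
```

```text
pics
scene [[0.563, 0.548, -0.619, 1.109], [0.827, -0.38, 0.415, -0.368], [-0.008, -0.745, -0.667, 0.627], [0.0, 0.0, 0.0, 1.0]]
toolbox 0.94 [255, 164, 472, 362] 17788 top mid [ 0.589 -0.004  0.079] [0.21  0.252 0.071]
knee_pad 0.86 [359, 122, 464, 190] 3809 top mid [0.523 0.275 0.058] [0.328 0.23  0.086]
board 0.71 [112, 222, 206, 303] 5612 top mid [ 0.475 -0.324  0.011] [0.188 0.187 0.008]
jar 0.8 [289, 190, 317, 251] 1688 top mid [ 0.602 -0.07   0.108] [0.059 0.055 0.008]
tapping_block 0.78 [303, 163, 331, 219] 1146 top mid [ 0.548 -0.004  0.113] [0.059 0.05  0.007]
tapping_block 0.64 [271, 147, 293, 187] 645 top mid [ 0.413 -0.012  0.084] [0.052 0.046 0.007]
tub 0.98 [411, 172, 447, 223] 1344 top mid [0.677 0.182 0.098] [0.053 0.053 0.007]
tub 0.64 [347, 172, 377, 229] 1348 top mid [0.615 0.059 0.103] [0.053 0.053 0.007]
corner_tile 0.67 [319, 214, 349, 242] 564 top mid [ 0.608 -0.005  0.018] [0.052 0.05  0.008]
spare_tile 0.6 [332, 179, 351, 204] 263 top mid [0.536 0.077 0.017] [0.048 0.045 0.007]
tape_measure 0.82 [258, 190, 291, 228] 718 top mid [ 0.549 -0.081  0.083] [0.096 
[... 1216 characters left out ...]
.07545134e+01, -2.16620732e+00]), 'joint_vel': array([-0.04943772, -0.08906872, -0.09945418,  0.00735281,  0.03665929,
       -0.08709431]), 'joint_efforts': array([-2.38377048e-03, -7.21042299e+01, -6.22768879e+01,  7.77472719e-02,
        1.84144056e-02,  3.31569925e-05]), 'tool_pos': array([ 0.15309069, -0.65742573,  0.21863747]), 'eef_rot': array([[ 9.73940027e-01,  2.26805694e-01,  2.87233587e-05],
       [ 2.26805694e-01, -9.73940027e-01, -9.04942170e-06],
       [ 2.59223684e-05,  1.53282153e-05, -1.00000000e+00]]), 'contact_force': array([-1.24946132, -0.27989279, -0.60986228]), 'moment': array([ 0.00113347, -0.02077161, -0.05654036]), 'grip_force': 0.0, 'width': 0.09296417807038762}
```

View pics/scene0.png

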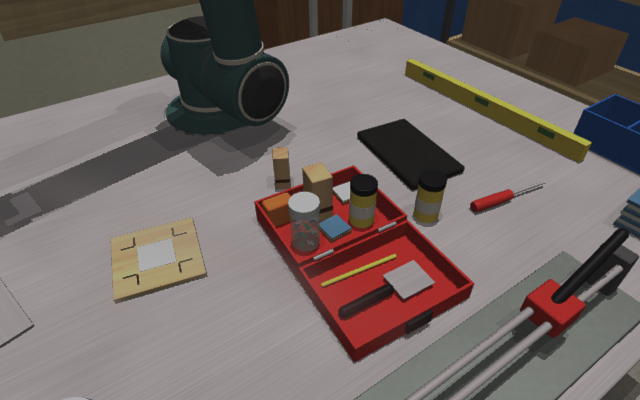

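View pics/side0.png

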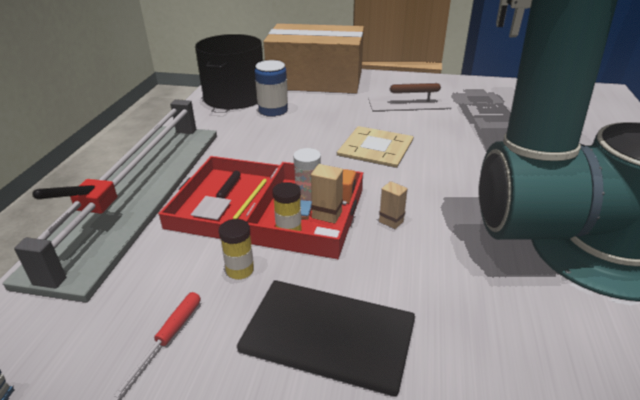

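The scene shows the toolbox with the jar (303,220), block (317,190), tub (363,200) and blue tile (335,227). The board is at (158,258) and the pad at (410,155). Decoys are the small block (281,165) and a second tub at (430,197). I'll fit accurate poses next.

```bash
cat >> h.py <<'E'
Z={'toolbox':.05,'knee_pad':.02,'board':.012,'jar':.11,'tapping_block':.115,'tub':.105,'corner_tile':.019,'spare_tile':.019,'tape_measure':.06}
def fit(n,c,t,near=None,z=None,tol=.005):
    W=cloud(c); out=[]
    for r in regions_of(n,t):
        m=r['mask']&(abs(W[...,2]-(z or Z[t]))<tol)
        m=cv2.morphologyEx(m.astype(np.uint8),cv2.MORPH_OPEN,np.ones((2,2)))>0
        p=W[m][:,:2]
        if len(p)<15: continue
        (x,y),s,a=cv2.minAreaRect((p*1000).astype(np.float32))
        if near is not None and np.hypot(x/1000-near[0],y/1000-near[1])>.08: continue
        out.append((t,round(r['p'],2),len(p),'c',round(x,1),round(y,1),'s',np.round(s,1).tolist(),'a',round(a,1),'z',round(1000*np.median(W[m][:,2]),1)))
    return out
E
python3 - <<'E'
from h import *
for n in ['scene','side']:
    c=cam(n)
    for t in Z:
        for o in fit(n,c,t): print(n,*o)
E
```

```text
scene toolbox 0.61 1039 c 592.0 -3.6 s [241.6, 193.4] a 85.6 z nan
scene knee_pad 0.81 3283 c 528.8 278.4 s [146.8, 334.3] a 72.5 z nan
scene board 0.91 5432 c 473.4 -321.7 s [155.7, 167.8] a 76.2 z nan
scene jar 0.56 554 c 603.1 -54.1 s [53.9, 85.6] a 5.1 z 108.9
scene tub 0.68 398 c 589.0 111.7 s [46.8, 171.8] a 29.0 z 103.8
scene corner_tile 0.79 445 c 610.7 -5.6 s [46.1, 50.6] a 4.3 z nan
scene spare_tile 0.76 230 c 551.6 54.7 s [32.9, 110.2] a 53.4 z 17.6
scene spare_tile 0.54 81 c 628.7 50.4 s [48.2, 20.0] a 57.7 z 16.5
scene tape_measure 0.9 267 c 541.4 -92.6 s [45.5, 86.0] a 59.9 z nan
side toolbox 0.66 814 c 547.8 9.2 s [378.1, 138.2] a 53.0 z nan
side knee_pad 0.91 12229 c 485.7 300.9 s [153.9, 244.4] a 82.3 z nan
side board 0.92 1885 c 470.5 -321.2 s [161.5, 155.5] a 77.6 z nan
side jar 0.81 330 c 591.7 -151.0 s [228.6, 52.5] a 85.9 z nan
side tapping_block 0.84 333 c 543.2 0.3 s [41.7, 49.6] a 79.6 z nan
side tub 0.97 382 c 602.7 24.6 s [127.9, 48.4] a 76.0 z nan
side tub 0.66 43 c nan nan s [nan, 0.0] a nan z nan
side corner_tile 0.52 134 c 589.4 -2.9 s [19.4, 47.0] a 15.5 z nan
side spare_tile 0.55 149 c 529.0 87.6 s [43.4, 65.3] a 8.5 z 18.9
side tape_measure 0.8 160 c 511.5 -76.3 s [53.9, 24.1] a 87.9 z 58.7
```

```bash
cat >> h.py <<'E'
def go(p,yaw=None,frm=None,fyaw=None):
    "shares in tool axes from current (or given) tool pose to TCP p (m), tool x-axis yaw in deg; returns total delta shares, turn share"
    s=read_state(); R=np.array(s['eef_rot']); 
    y0=np.degrees(np.arctan2(R[1,0],R[0,0])) if fyaw is None else fyaw
    p0=np.array(s['tool_pos']) if frm is None else np.array(frm)
    c,si=np.cos(np.radians(y0)),np.sin(np.radians(y0))
    Ri=np.array([[c,si,0],[si,-c,0],[0,0,-1.]])
    d=Ri.T@(np.array(p)-p0)/.12
    print('shares',np.round(d,3),'turn',0 if yaw is None else round((y0-yaw)/45,3))
E
python3 - <<'E'
from h import *
go((.153,-.657,.4),-4.5)
go((.40,-.32,.4),frm=(.153,-.657,.4),fyaw=-4.5)
print(cam('wrist')['extrinsics'].round(3).tolist(), cam('wrist')['vertical_fov'])
E
```

```text
shares [ 0.    -0.003 -1.511] turn 0.391
shares [ 1.832 -2.961  0.   ] turn 0
[[0.227, -0.942, -0.248, 0.221], [-0.974, -0.219, -0.059, -0.642], [0.001, 0.255, -0.967, 0.385], [0.0, 0.0, 0.0, 1.0]] 65.94091092734973
```

```bash
A='{}'; 
python3 -m jog '[{"delta_pos":[0,0,-1],"rotation":[0,0,0.39]},{"delta_pos":[0,0,-1],"rotation":[0,0,0.39]},{"delta_pos":[0,0,-1],"rotation":[0,0,0.39]},{"delta_pos":[0,0,-1],"rotation":[0,0,0.39]}]' 1 20
python3 -m jog '[{"delta_pos":[0.61,-0.99,-0.5],"rotation":[0,0,0]},{"delta_pos":[0.61,-0.99,-0.5],"rotation":[0,0,0]},{"delta_pos":[0.61,-0.99,-0.5],"rotation":[0,0,0]},{"delta_pos":[0.61,-0.99,-0.5],"rotation":[0,0,0]}]'
python3 -m jog '[{"delta_pos":[0.61,-0.99,0],"rotation":[0,0,0]},{"delta_pos":[0.61,-0.99,0],"rotation":[0,0,0]},{"delta_pos":[0.61,-0.99,0],"rotation":[0,0,0]},{"delta_pos":[0.61,-0.99,0],"rotation":[0,0,0]}]'
python3 -m jog '[{"delta_pos":[0.61,-0.99,0],"rotation":[0,0,0]},{"delta_pos":[0.61,-0.99,0],"rotation":[0,0,0]},{"delta_pos":[0.61,-0.99,0],"rotation":[0,0,0]},{"delta_pos":[0.61,-0.99,0],"rotation":[0,0,0]},{"delta_pos":[0.61,-0.99,0],"rotation":[0,0,0]},{"delta_pos":[0.61,-0.99,0],"rotation":[0,0,0]}]'
python3 - <<'E'
from h import *
c=cam('wrist','w_board.png'); np.savez('w_board.npz',**c)
for o in fit('wrist',c,'board'): print(*o)
go((.58,-.0,.42))
E
```

```text
time: 2.43
tool_pos: [0.1532, -0.6581, 0.3475]
eef_rot: [[0.997, -0.082, 0.002], [-0.082, -0.997, -0.01], [0.003, 0.01, -1.0]]
contact_force: [-0.6, -0.1, 1.3]
width: 0.0931
grip_force: 0.0
time: 2.77
tool_pos: [0.2366, -0.5424, 0.4008]
eef_rot: [[0.997, -0.077, 0.001], [-0.077, -0.997, -0.002], [0.001, 0.002, -1.0]]
contact_force: [-0.9, -0.1, 0.2]
width: 0.0931
grip_force: 0.0
time: 3.1
tool_pos: [0.3194, -0.4284, 0.3995]
eef_rot: [[0.997, -0.075, 0.001], [-0.075, -0.997, -0.001], [0.002, 0.001, -1.0]]
contact_force: [-0.3, 0.1, 0.6]
width: 0.093
grip_force: 0.0
time: 3.6
tool_pos: [0.3999, -0.3186, 0.3988]
eef_rot: [[0.997, -0.075, 0.0], [-0.075, -0.997, -0.0], [0.0, 0.0, -1.0]]
contact_force: [-1.0, -0.4, -0.0]
width: 0.093
grip_force: 0.0
board 0.66 8681 c 376.0 -386.6 s [0.0, 0.0] a 0.0 z nan
shares [ 1.295 -2.773 -0.178] turn 0
```

View pics/w_board.png

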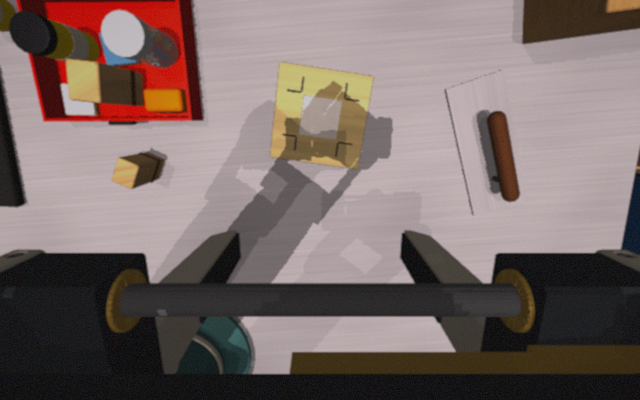

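The wrist picture shows the board at (322,115) with its white square at about (320,117), and the box at upper left. I'll fix the fit's NaN leak.

```bash
sed -i 's/np.ones((2,2)))>0/np.ones((3,3)))>0; m\&=np.isfinite(W[...,2]); k=cv2.connectedComponentsWithStats(m.astype(np.uint8)); m=(k[1]==1+np.argmax(k[2][1:,4])) if k[0]>1 else m/' h.py
python3 - <<'E'
from h import *
c=cam('wrist')
for t in ['board','toolbox','tapping_block','corner_tile','jar','tub','tape_measure','spare_tile']:
  for o in fit('wrist',c,t): print(*o)
for n in ['scene','side']:
    c=cam(n)
    for t in Z:
        for o in fit(n,c,t): print(n,*o)
E
python3 -m jog '[{"delta_pos":[0.45,-0.93,-0.2],"rotation":[0,0,0]},{"delta_pos":[0.45,-0.93,-0.2],"rotation":[0,0,0]},{"delta_pos":[0.45,-0.93,-0.2],"rotation":[0,0,0]},{"delta_pos":[0.45,-0.93,-0.2],"rotation":[0,0,0]}]' |head -2
python3 -m jog '[{"delta_pos":[0.45,-0.93,0],"rotation":[0,0,0]},{"delta_pos":[0.45,-0.93,0],"rotation":[0,0,0]},{"delta_pos":[0.45,-0.93,0],"rotation":[0,0,0]},{"delta_pos":[0.45,-0.93,0],"rotation":[0,0,0]}]' |head -2
python3 -m jog '[{"delta_pos":[0.4,-0.92,0],"rotation":[0,0,0]},{"delta_pos":[0.4,-0.92,0],"rotation":[0,0,0]},{"delta_pos":[0.4,-0.92,0],"rotation":[0,0,0]},{"delta_pos":[0.4,-0.92,0],"rotation":[0,0,0]},{"delta_pos":[0.4,-0.92,0],"rotation":[0,0,0]},{"delta_pos":[0.4,-0.92,0],"rotation":[0,0,0]}]' |head -2
python3 - <<'E'
from h import *
c=cam('wrist','w_box.png'); np.savez('w_box.npz',**c)
for t in Z:
    for o in fit('wrist',c,t): print('wbox',*o)
E
```

```text
board 0.85 8660 c 472.2 -325.3 s [160.4, 159.6] a 77.7 z 12.1
toolbox 0.7 422 c 577.1 -122.2 s [6.6, 134.7] a 85.9 z 49.6
tapping_block 0.82 1375 c 544.5 -5.1 s [45.0, 53.8] a 79.3 z 114.5
corner_tile 0.73 923 c 433.8 244.3 s [31.2, 157.6] a 80.2 z 18.6
corner_tile 0.63 317 c 589.1 0.5 s [58.1, 28.6] a 54.5 z 18.7
jar 0.81 1644 c 598.9 -70.8 s [56.6, 56.8] a 76.1 z 109.7
tub 0.91 1439 c 611.9 57.5 s [53.6, 53.0] a 28.4 z 104.6
tape_measure 0.91 825 c 516.8 -81.8 s [57.7, 33.0] a 85.6 z 59.4
spare_tile 0.64 538 c 531.9 80.0 s [50.9, 49.5] a 83.7 z 18.6
scene toolbox 0.82 628 c 665.4 -43.3 s [248.4, 107.0] a 57.8 z 48.5
scene knee_pad 0.82 3303 c 491.8 301.5 s [151.1, 250.9] a 81.9 z 18.6
scene knee_pad 0.64 20 c 573.2 -8.6 s [11.9, 3.5] a 89.3 z 19.4
scene board 0.9 5410 c 474.6 -323.2 s [159.9, 162.8] a 77.0 z 11.2
scene jar 0.83 542 c 602.4 -69.0 s [56.2, 54.6] a 39.1 z 109.0
scene tapping_block 0.71 394 c 548.1 -3.9 s [43.5, 53.8] a 80.5 z 113.8
scene tub 0.95 409 c 615.2 59.7 s [51.4, 52.2] a 27.8 z 103.9
scene corner_tile 0.75 446 c 608.5 -5.5 s [52.4, 50.2] a 0.4 z 17.9
scene sp
[... 771 characters left out ...]
0.4242]
time: 5.82
tool_pos: [0.5267, -0.1003, 0.4218]
time: 6.32
tool_pos: [0.5809, 0.0009, 0.4225]
wbox toolbox 0.73 515 c 646.9 87.7 s [81.7, 164.7] a 47.5 z 49.7
wbox knee_pad 0.69 8169 c 488.4 299.5 s [148.9, 247.5] a 82.8 z 19.6
wbox board 0.69 6627 c 472.5 -324.9 s [161.6, 160.1] a 77.6 z 12.4
wbox jar 0.77 1092 c 599.7 -69.3 s [55.8, 56.6] a 87.6 z 110.1
wbox tapping_block 0.74 916 c 544.9 -4.6 s [43.9, 53.8] a 78.9 z 114.9
wbox tub 0.92 904 c 612.1 57.9 s [51.7, 50.9] a 85.9 z 104.9
wbox corner_tile 0.78 749 c 606.1 -6.4 s [50.1, 49.9] a 1.6 z 18.9
wbox spare_tile 0.69 693 c 533.0 80.0 s [50.0, 49.1] a 84.5 z 18.8
wbox tape_measure 0.71 608 c 517.6 -81.4 s [58.5, 33.3] a 85.3 z 59.6
```

View pics/w_box.png

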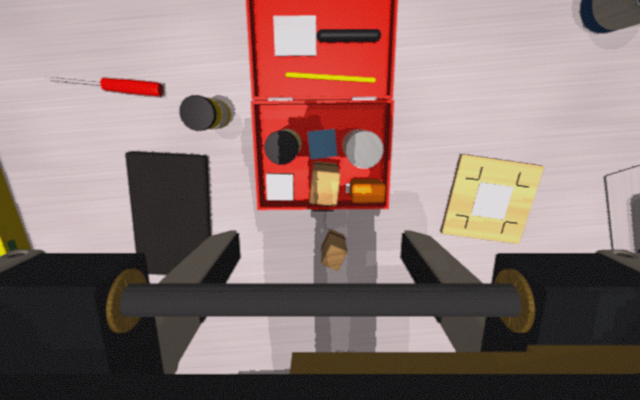

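The wrist view confirms it: tub (282,147), tile (322,145), jar (364,148), block (325,185) in the box, pad left, board right. Poses agree across cameras and with the stated sizes. Tub first.

```bash
python3 - <<'E'
from h import *
s=read_state(); R=s['eef_rot']; print(s['tool_pos'],np.degrees(np.arctan2(R[1,0],R[0,0])))
go((.6122,.058,.17),-4.5)
print(W:=None)
E
python3 -m jog '[{"delta_pos":[0.22,-0.5,1],"rotation":[0,0,0]},{"delta_pos":[0.22,-0.5,1],"rotation":[0,0,0]},{"delta_pos":[0.22,-0.5,1],"rotation":[0,0,0]},{"delta_pos":[0.22,-0.5,1],"rotation":[0,0,0]},{"delta_pos":[0.22,-0.5,1],"rotation":[0,0,0]}]' 0.7 25
python3 -m jog '[{"delta_pos":[0,0,1],"rotation":[0,0,0]},{"delta_pos":[0,0,1],"rotation":[0,0,0]},{"delta_pos":[0,0,1],"rotation":[0,0,0]},{"delta_pos":[0,0,1],"rotation":[0,0,0]},{"delta_pos":[0,0,1],"rotation":[0,0,0]},{"delta_pos":[0,0,1],"rotation":[0,0,0]}]'
python3 - <<'E'
from h import *
s=read_state(); R=s['eef_rot']; print(s['tool_pos'],np.degrees(np.arctan2(R[1,0],R[0,0])))
go((.6122,.058,.058),-4.5)
E
```

```text
[0.58089497 0.00117861 0.42272924] -4.460660757223809
shares [ 0.223 -0.492  2.106] turn 0.001
None
time: 7.23
tool_pos: [0.6114, 0.0601, 0.2993]
eef_rot: [[0.997, -0.076, -0.005], [-0.076, -0.997, -0.0], [-0.005, 0.001, -1.0]]
contact_force: [0.0, 0.4, 0.7]
width: 0.0791
grip_force: 0.0
time: 7.73
tool_pos: [0.6132, 0.0588, 0.1869]
eef_rot: [[0.997, -0.078, 0.004], [-0.078, -0.997, 0.0], [0.004, -0.0, -1.0]]
contact_force: [0.2, 0.3, 0.6]
width: 0.0792
grip_force: 0.0
[0.61315747 0.05876858 0.18692656] -4.4663107234824135
shares [-0.007  0.007  1.074] turn 0.001
```

```bash

python3 -m jog '[{"delta_pos":[0,0,0.4],"rotation":[0,0,0]},{"delta_pos":[0,0,0.7],"rotation":[0,0,0]},{"delta_pos":[0,0,0.9],"rotation":[0,0,0]},{"delta_pos":[0,0,1],"rotation":[0,0,0]},{"delta_pos":[0,0,1],"rotation":[0,0,0]},{"delta_pos":[0,0,1],"rotation":[0,0,0]},{"delta_pos":[0,0,1],"rotation":[0,0,0]}]'
python3 - <<'E'
from h import *
go((.6122,.058,.058),-4.5)
E
```

```text
time: 8.32
tool_pos: [0.6136, 0.0592, 0.0661]
eef_rot: [[0.997, -0.078, 0.004], [-0.078, -0.997, 0.0], [0.004, -0.001, -1.0]]
contact_force: [-0.6, 0.5, -0.0]
width: 0.079
grip_force: 0.0
shares [-0.011  0.011  0.068] turn 0.001
```

```bash

python3 -m jog '[{"delta_pos":[-0.01,0.01,0.06],"rotation":[0,0,0]},{"delta_pos":[-0.01,0.01,0.06],"rotation":[0,0,0]},{"delta_pos":[-0.01,0.01,0.06],"rotation":[0,0,0]},{"delta_pos":[-0.01,0.01,0.06],"rotation":[0,0,0]}]'
python3 -m jog '[{"delta_pos":[0,0,0],"rotation":[0,0,0]},{"delta_pos":[0,0,0],"rotation":[0,0,0]},{"delta_pos":[0,0,0],"rotation":[0,0,0]},{"delta_pos":[0,0,0],"rotation":[0,0,0]},{"delta_pos":[0,0,0],"rotation":[0,0,0]},{"delta_pos":[0,0,0],"rotation":[0,0,0]},{"delta_pos":[0,0,0],"rotation":[0,0,0]},{"delta_pos":[0,0,0],"rotation":[0,0,0]},{"delta_pos":[0,0,0],"rotation":[0,0,0]},{"delta_pos":[0,0,0],"rotation":[0,0,0]}]' -1 25
```

```text
time: 8.65
tool_pos: [0.6108, 0.0581, 0.0559]
eef_rot: [[0.997, -0.077, 0.0], [-0.077, -0.997, 0.0], [0.0, -0.0, -1.0]]
contact_force: [0.4, -0.1, -0.1]
width: 0.0793
grip_force: 0.0
time: 9.48
tool_pos: [0.6107, 0.0581, 0.0555]
eef_rot: [[0.997, -0.077, 0.0], [-0.077, -0.997, 0.0], [0.0, -0.0, -1.0]]
contact_force: [0.4, 1.4, 1.9]
width: 0.0532
grip_force: 25.0
```

```bash

python3 -m jog '[{"delta_pos":[0,0,-0.2],"rotation":[0,0,0]},{"delta_pos":[0,0,-0.5],"rotation":[0,0,0]},{"delta_pos":[0,0,-0.8],"rotation":[0,0,0]},{"delta_pos":[0,0,-1],"rotation":[0,0,0]},{"delta_pos":[0,0,-1],"rotation":[0,0,0]},{"delta_pos":[0,0,-1],"rotation":[0,0,0]}]'
python3 - <<'E'
from h import *
go((.5677,.2902,.19),-4.42,frm=(.6107,.0581,.1755),fyaw=-4.42)
E
```

```text
time: 9.98
tool_pos: [0.611, 0.058, 0.1763]
eef_rot: [[0.997, -0.077, 0.002], [-0.077, -0.997, -0.0], [0.002, -0.0, -1.0]]
contact_force: [-0.9, 0.7, -2.8]
width: 0.0533
grip_force: 25.0
shares [-0.506 -1.901 -0.121] turn 0.0
```

```bash

python3 -m jog '[{"delta_pos":[-0.06,-0.25,-0.12],"rotation":[0,0,0]},{"delta_pos":[-0.15,-0.6,-0.12],"rotation":[0,0,0]},{"delta_pos":[-0.25,-0.95,-0.12],"rotation":[0,0,0]},{"delta_pos":[-0.25,-0.95,-0.12],"rotation":[0,0,0]}]' | head -2
python3 -m jog '[{"delta_pos":[-0.08,-0.3,0],"rotation":[0,0,0]},{"delta_pos":[-0.15,-0.6,0],"rotation":[0,0,0]},{"delta_pos":[-0.21,-0.8,0],"rotation":[0,0,0]},{"delta_pos":[-0.25,-0.95,0],"rotation":[0,0,0]},{"delta_pos":[-0.25,-0.95,0],"rotation":[0,0,0]},{"delta_pos":[-0.25,-0.95,0],"rotation":[0,0,0]},{"delta_pos":[-0.25,-0.95,0],"rotation":[0,0,0]}]' | head -2
python3 -m jog '[{"delta_pos":[0,0,0.3],"rotation":[0,0,0]},{"delta_pos":[0,0,0.6],"rotation":[0,0,0]},{"delta_pos":[0,0,0.75],"rotation":[0,0,0]},{"delta_pos":[0,0,0.85],"rotation":[0,0,0]},{"delta_pos":[0,0,0.9],"rotation":[0,0,0]},{"delta_pos":[0,0,0.94],"rotation":[0,0,0]},{"delta_pos":[0,0,0.94],"rotation":[0,0,0]},{"delta_pos":[0,0,0.94],"rotation":[0,0,0]},{"delta_pos":[0,0,0.94],"rotation":[0,0,0]}]'
```

```text
time: 10.32
tool_pos: [0.5877, 0.1788, 0.1876]
time: 10.9
tool_pos: [0.5682, 0.2895, 0.1883]
time: 11.65
tool_pos: [0.5691, 0.2902, 0.0784]
eef_rot: [[0.997, -0.077, 0.002], [-0.077, -0.997, 0.001], [0.002, -0.001, -1.0]]
contact_force: [-1.1, 0.6, -2.2]
width: 0.0535
grip_force: 25.0
```

```bash

python3 -m jog '[{"delta_pos":[0,0,0.03],"rotation":[0,0,0]},{"delta_pos":[0,0,0.05],"rotation":[0,0,0]},{"delta_pos":[0,0,0.05],"rotation":[0,0,0]},{"delta_pos":[0,0,0.05],"rotation":[0,0,0]},{"delta_pos":[0,0,0.05],"rotation":[0,0,0]}]'
```

```text
time: 12.07
tool_pos: [0.5685, 0.2901, 0.0711]
eef_rot: [[0.997, -0.077, 0.0], [-0.077, -0.997, 0.0], [0.0, -0.0, -1.0]]
contact_force: [0.1, 0.5, -2.3]
width: 0.0534
grip_force: 25.0
```

```bash

python3 -m jog '[{"delta_pos":[0,0,0],"rotation":[0,0,0]},{"delta_pos":[0,0,0],"rotation":[0,0,0]},{"delta_pos":[0,0,0],"rotation":[0,0,0]},{"delta_pos":[0,0,0],"rotation":[0,0,0]}]' 0.7
python3 -m jog '[{"delta_pos":[0,0,-0.3],"rotation":[0,0,0]},{"delta_pos":[0,0,-0.7],"rotation":[0,0,0]},{"delta_pos":[0,0,-1],"rotation":[0,0,0]},{"delta_pos":[0,0,-1],"rotation":[0,0,0]},{"delta_pos":[0,0,-1],"rotation":[0,0,0]}]' |head -2
python3 - <<'E'
from h import *
go((.545,-.0047,.19),-11,frm=(.5685,.2901,.1911),fyaw=-4.42)
E
```

```text
time: 12.4
tool_pos: [0.5686, 0.2901, 0.0713]
eef_rot: [[0.997, -0.077, 0.0], [-0.077, -0.997, 0.0], [0.0, -0.0, -1.0]]
contact_force: [0.3, -0.5, 0.5]
width: 0.0753
grip_force: 0.0
time: 12.82
tool_pos: [0.5695, 0.2905, 0.1943]
shares [-0.006  2.464  0.009] turn 0.146
```

```bash

python3 -m jog '[{"delta_pos":[0,0.82,0],"rotation":[0,0,0]},{"delta_pos":[0,0.82,0],"rotation":[0,0,0]},{"delta_pos":[0,0.82,0],"rotation":[0,0,0]}]' |head -2
python3 -m jog '[{"delta_pos":[0,0.82,0],"rotation":[0,0,0]},{"delta_pos":[0,0.82,0],"rotation":[0,0,0]},{"delta_pos":[0,0.82,0],"rotation":[0,0,0]}]' |head -2
python3 -m jog '[{"delta_pos":[0,0.82,0],"rotation":[0,0,0.146]},{"delta_pos":[0,0.82,0],"rotation":[0,0,0.146]},{"delta_pos":[0,0.82,0],"rotation":[0,0,0.146]},{"delta_pos":[0,0.82,0],"rotation":[0,0,0.146]},{"delta_pos":[0,0.82,0],"rotation":[0,0,0.146]},{"delta_pos":[0,0.82,0],"rotation":[0,0,0.146]},{"delta_pos":[0,0.82,0],"rotation":[0,0,0.146]}]'
python3 - <<'E'
from h import *
c=cam('wrist')
for t in ['tapping_block','jar','corner_tile','spare_tile','tape_measure']:
  for o in fit('wrist',c,t): print(*o)
go((.545,-.0047,.068),-11)
E
```

```text
time: 13.07
tool_pos: [0.5601, 0.1886, 0.1896]
time: 13.32
tool_pos: [0.5524, 0.0902, 0.1899]
time: 13.9
tool_pos: [0.5456, -0.0033, 0.1905]
eef_rot: [[0.982, -0.19, -0.001], [-0.19, -0.982, 0.0], [-0.001, -0.0, -1.0]]
contact_force: [-0.1, 0.2, -0.1]
width: 0.079
grip_force: 0.0
tapping_block 0.91 3310 c 545.0 -4.2 s [43.7, 53.9] a 79.3 z 114.8
jar 0.81 4345 c 599.7 -69.2 s [56.7, 56.8] a 62.6 z 110.0
corner_tile 0.8 2201 c 606.1 -5.8 s [49.9, 49.8] a 1.6 z 18.9
spare_tile 0.67 1837 c 532.2 80.5 s [50.2, 50.6] a 84.7 z 18.8
tape_measure 0.94 1830 c 517.2 -81.0 s [58.5, 34.4] a 85.0 z 59.6
shares [-0.004  0.008  1.025] turn 0.001
```

```bash

python3 -m jog '[{"delta_pos":[0,0.01,0.35],"rotation":[0,0,0]},{"delta_pos":[0,0.01,0.65],"rotation":[0,0,0]},{"delta_pos":[0,0.01,0.85],"rotation":[0,0,0]},{"delta_pos":[0,0.01,0.95],"rotation":[0,0,0]},{"delta_pos":[0,0.01,1],"rotation":[0,0,0]},{"delta_pos":[0,0.01,1],"rotation":[0,0,0]},{"delta_pos":[0,0.01,1],"rotation":[0,0,0]},{"delta_pos":[0,0.01,1],"rotation":[0,0,0]},{"delta_pos":[0,0.01,1],"rotation":[0,0,0]},{"delta_pos":[0,0.01,1],"rotation":[0,0,0]},{"delta_pos":[0,0.01,1],"rotation":[0,0,0]}]'
python3 -m jog '[{"delta_pos":[0,0,0],"rotation":[0,0,0]},{"delta_pos":[0,0,0],"rotation":[0,0,0]},{"delta_pos":[0,0,0],"rotation":[0,0,0]},{"delta_pos":[0,0,0],"rotation":[0,0,0]},{"delta_pos":[0,0,0],"rotation":[0,0,0]},{"delta_pos":[0,0,0],"rotation":[0,0,0]},{"delta_pos":[0,0,0],"rotation":[0,0,0]},{"delta_pos":[0,0,0],"rotation":[0,0,0]},{"delta_pos":[0,0,0],"rotation":[0,0,0]},{"delta_pos":[0,0,0],"rotation":[0,0,0]}]' -1 25
python3 - <<'E'
from h import *
s=read_state(); R=s['eef_rot']; y=np.degrees(np.arctan2(R[1,0],R[0,0])); print(s['tool_pos'],y)
p=s['tool_pos'].copy(); p[2]+=.12
go((.4884,.3005,.2),y,frm=p,fyaw=y)
E
```

```text
time: 15.12
tool_pos: [0.5457, -0.0054, 0.0717]
eef_rot: [[0.982, -0.191, 0.001], [-0.191, -0.982, -0.0], [0.001, -0.0, -1.0]]
contact_force: [0.3, 0.0, 0.3]
width: 0.0793
grip_force: 0.0
time: 15.95
tool_pos: [0.5454, -0.0054, 0.0711]
eef_rot: [[0.982, -0.191, 0.0], [-0.191, -0.982, 0.0], [0.0, -0.0, -1.0]]
contact_force: [0.4, 1.9, 0.5]
width: 0.0437
grip_force: 25.0
[ 0.5454271  -0.00536065  0.07109811] -11.010478271439435
shares [-0.953 -2.411 -0.074] turn 0.0
```

```bash

python3 -m jog '[{"delta_pos":[0,0,-0.2],"rotation":[0,0,0]},{"delta_pos":[0,0,-0.5],"rotation":[0,0,0]},{"delta_pos":[0,0,-0.8],"rotation":[0,0,0]},{"delta_pos":[0,0,-1],"rotation":[0,0,0]},{"delta_pos":[0,0,-1],"rotation":[0,0,0]},{"delta_pos":[0,0,-1],"rotation":[0,0,0]}]' | head -2
python3 -m jog '[{"delta_pos":[-0.1,-0.25,-0.07],"rotation":[0,0,0]},{"delta_pos":[-0.2,-0.5,-0.07],"rotation":[0,0,0]},{"delta_pos":[-0.32,-0.8,-0.07],"rotation":[0,0,0]},{"delta_pos":[-0.32,-0.8,-0.07],"rotation":[0,0,0]}]' | head -2
python3 -m jog '[{"delta_pos":[-0.1,-0.3,0],"rotation":[0,0,0]},{"delta_pos":[-0.2,-0.6,0],"rotation":[0,0,0]},{"delta_pos":[-0.32,-0.8,0],"rotation":[0,0,0]},{"delta_pos":[-0.32,-0.8,0],"rotation":[0,0,0]}]' | head -2
python3 -m jog '[{"delta_pos":[-0.1,-0.3,0],"rotation":[0,0,0]},{"delta_pos":[-0.2,-0.5,0],"rotation":[0,0,0]},{"delta_pos":[-0.27,-0.7,0],"rotation":[0,0,0]},{"delta_pos":[-0.31,-0.81,0],"rotation":[0,0,0]},{"delta_pos":[-0.31,-0.81,0],"rotation":[0,0,0]},{"delta_pos":[-0.31,-0.81,0],"rotation":[0,0,0]},{"delta_pos":[-0.31,-0.81,0],"rotation":[0,0,0]}]' | head -2
python3 -m jog '[{"delta_pos":[0,0,0.3],"rotation":[0,0,0]},{"delta_pos":[0,0,0.6],"rotation":[0,0,0]},{"delta_pos":[0,0,0.75],"rotation":[0,0,0]},{"delta_pos":[0,0,0.85],"rotation":[0,0,0]},{"delta_pos":[0,0,0.89],"rotation":[0,0,0]},{"delta_pos":[0,0,0.9],"rotation":[0,0,0]},{"delta_pos":[0,0,0.9],"rotation":[0,0,0]},{"delta_pos":[0,0,0.9],"rotation":[0,0,0]},{"delta_pos":[0,0,0.9],"rotation":[0,0,0]},{"delta_pos":[0,0,0.9],"rotation":[0,0,0]},{"delta_pos":[0,0,0.9],"rotation":[0,0,0]}]'
```

```text
time: 16.45
tool_pos: [0.5458, -0.0056, 0.1918]
time: 16.78
tool_pos: [0.5244, 0.1006, 0.1973]
time: 17.12
tool_pos: [0.5048, 0.2012, 0.1971]
time: 17.7
tool_pos: [0.4889, 0.2992, 0.1986]
time: 18.62
tool_pos: [0.4889, 0.3004, 0.0921]
eef_rot: [[0.982, -0.191, 0.001], [-0.191, -0.982, 0.0], [0.001, -0.001, -1.0]]
contact_force: [-0.0, 0.5, -2.2]
width: 0.0438
grip_force: 25.0
```

```bash

python3 -m jog '[{"delta_pos":[0,0,0.02],"rotation":[0,0,0]},{"delta_pos":[0,0,0.035],"rotation":[0,0,0]},{"delta_pos":[0,0,0.035],"rotation":[0,0,0]},{"delta_pos":[0,0,0.035],"rotation":[0,0,0]},{"delta_pos":[0,0,0.035],"rotation":[0,0,0]}]'
python3 -m jog '[{"delta_pos":[0,0,0],"rotation":[0,0,0]},{"delta_pos":[0,0,0],"rotation":[0,0,0]},{"delta_pos":[0,0,0],"rotation":[0,0,0]},{"delta_pos":[0,0,0],"rotation":[0,0,0]}]' 0.7
python3 -m jog '[{"delta_pos":[0,0,-0.3],"rotation":[0,0,0]},{"delta_pos":[0,0,-0.7],"rotation":[0,0,0]},{"delta_pos":[0,0,-0.95],"rotation":[0,0,0]},{"delta_pos":[0,0,-0.95],"rotation":[0,0,0]},{"delta_pos":[0,0,-0.95],"rotation":[0,0,0]}]' |head -2
python3 - <<'E'
from h import *
go((.5995,-.0693,.19),-4.5,frm=(.4889,.3004,.2015),fyaw=-11)
E
```

```text
time: 19.03
tool_pos: [0.4887, 0.3002, 0.0872]
eef_rot: [[0.982, -0.191, -0.0], [-0.191, -0.982, -0.0], [-0.0, 0.0, -1.0]]
contact_force: [0.7, 0.4, -2.7]
width: 0.0436
grip_force: 25.0
time: 19.37
tool_pos: [0.4888, 0.3003, 0.0875]
eef_rot: [[0.982, -0.191, 0.0], [-0.191, -0.982, 0.0], [0.0, -0.0, -1.0]]
contact_force: [-0.0, 0.5, -0.2]
width: 0.066
grip_force: 0.0
time: 19.78
tool_pos: [0.4895, 0.3006, 0.2037]
shares [1.493 2.848 0.096] turn -0.144
```

```bash

python3 -m jog '[{"delta_pos":[0.5,0.95,0],"rotation":[0,0,0]},{"delta_pos":[0.5,0.95,0],"rotation":[0,0,0]},{"delta_pos":[0.5,0.95,0],"rotation":[0,0,0]},{"delta_pos":[0.5,0.95,0],"rotation":[0,0,0]}]' |head -2
python3 -m jog '[{"delta_pos":[0.5,0.95,0],"rotation":[0,0,0]},{"delta_pos":[0.5,0.95,0],"rotation":[0,0,0]},{"delta_pos":[0.5,0.95,0],"rotation":[0,0,0]},{"delta_pos":[0.5,0.95,0],"rotation":[0,0,0]}]' |head -2
python3 -m jog '[{"delta_pos":[0.49,0.95,0.1],"rotation":[0,0,-0.144]},{"delta_pos":[0.49,0.95,0.1],"rotation":[0,0,-0.144]},{"delta_pos":[0.49,0.95,0.1],"rotation":[0,0,-0.144]},{"delta_pos":[0.49,0.95,0.1],"rotation":[0,0,-0.144]},{"delta_pos":[0.49,0.95,0.1],"rotation":[0,0,-0.144]},{"delta_pos":[0.49,0.95,0.1],"rotation":[0,0,-0.144]},{"delta_pos":[0.49,0.95,0.1],"rotation":[0,0,-0.144]},{"delta_pos":[0.49,0.95,0.1],"rotation":[0,0,-0.144]}]'
python3 - <<'E'
from h import *
c=cam('wrist')
for t in ['jar','corner_tile','tape_measure']:
  for o in fit('wrist',c,t): print(*o)
go((.5995,-.0693,.058),-4.5)
E
```

```text
time: 20.12
tool_pos: [0.5267, 0.172, 0.1998]
time: 20.45
tool_pos: [0.5637, 0.0486, 0.1996]
time: 21.12
tool_pos: [0.5988, -0.0683, 0.1893]
eef_rot: [[0.997, -0.078, 0.0], [-0.078, -0.997, 0.0], [0.0, -0.0, -1.0]]
contact_force: [-0.5, 0.5, 0.4]
width: 0.0791
grip_force: 0.0
jar 0.64 3549 c 600.3 -69.6 s [56.4, 55.9] a 56.5 z 109.9
corner_tile 0.92 1931 c 606.2 -6.0 s [50.2, 50.1] a 1.4 z 18.8
tape_measure 0.62 1566 c 518.1 -81.1 s [58.6, 33.6] a 85.6 z 59.5
shares [0.005 0.003 1.096] turn 0.001
```

```bash

python3 -m jog '[{"delta_pos":[0.01,0.01,0.35],"rotation":[0,0,0]},{"delta_pos":[0.01,0.01,0.65],"rotation":[0,0,0]},{"delta_pos":[0.01,0.01,0.85],"rotation":[0,0,0]},{"delta_pos":[0.01,0.01,0.95],"rotation":[0,0,0]},{"delta_pos":[0.01,0.01,1],"rotation":[0,0,0]}]' |head -2
python3 -m jog '[{"delta_pos":[0,0,0.05],"rotation":[0,0,0]},{"delta_pos":[0,0,0.09],"rotation":[0,0,0]},{"delta_pos":[0,0,0.09],"rotation":[0,0,0]},{"delta_pos":[0,0,0.09],"rotation":[0,0,0]},{"delta_pos":[0,0,0.09],"rotation":[0,0,0]},{"delta_pos":[0,0,0.09],"rotation":[0,0,0]}]'
python3 -m jog '[{"delta_pos":[0,0,0],"rotation":[0,0,0]},{"delta_pos":[0,0,0],"rotation":[0,0,0]},{"delta_pos":[0,0,0],"rotation":[0,0,0]},{"delta_pos":[0,0,0],"rotation":[0,0,0]},{"delta_pos":[0,0,0],"rotation":[0,0,0]},{"delta_pos":[0,0,0],"rotation":[0,0,0]},{"delta_pos":[0,0,0],"rotation":[0,0,0]},{"delta_pos":[0,0,0],"rotation":[0,0,0]}]' -1 30
python3 - <<'E'
from h import *
s=read_state(); R=s['eef_rot']; y=np.degrees(np.arctan2(R[1,0],R[0,0])); print(s['tool_pos'],y)
p=s['tool_pos'].copy(); p[2]+=.12
go((.409,.3108,.2),y,frm=p,fyaw=y)
E
```

```text
time: 21.73
tool_pos: [0.5994, -0.0706, 0.0676]
time: 22.23
tool_pos: [0.6004, -0.071, 0.0593]
eef_rot: [[0.997, -0.079, 0.001], [-0.079, -0.997, -0.0], [0.001, 0.0, -1.0]]
contact_force: [0.5, -0.4, 0.3]
width: 0.0793
grip_force: 0.0
time: 22.9
tool_pos: [0.6001, -0.0708, 0.0586]
eef_rot: [[0.997, -0.079, 0.0], [-0.079, -0.997, 0.0], [0.0, -0.0, -1.0]]
contact_force: [-0.4, 2.6, 2.1]
width: 0.0574
grip_force: 30.0
[ 0.60011016 -0.07083239  0.05856375] -4.52547513351577
shares [-1.839 -3.045 -0.179] turn 0.0
```

```bash

python3 -m jog '[{"delta_pos":[0,0,-0.2],"rotation":[0,0,0]},{"delta_pos":[0,0,-0.5],"rotation":[0,0,0]},{"delta_pos":[0,0,-0.8],"rotation":[0,0,0]},{"delta_pos":[0,0,-1],"rotation":[0,0,0]},{"delta_pos":[0,0,-1],"rotation":[0,0,0]},{"delta_pos":[0,0,-1],"rotation":[0,0,0]}]' | head -2
python3 -m jog '[{"delta_pos":[-0.15,-0.25,-0.12],"rotation":[0,0,0]},{"delta_pos":[-0.3,-0.5,-0.12],"rotation":[0,0,0]},{"delta_pos":[-0.46,-0.76,-0.12],"rotation":[0,0,0]},{"delta_pos":[-0.46,-0.76,-0.12],"rotation":[0,0,0]}]' | head -2
python3 -m jog '[{"delta_pos":[-0.2,-0.3,0],"rotation":[0,0,0]},{"delta_pos":[-0.35,-0.56,0],"rotation":[0,0,0]},{"delta_pos":[-0.46,-0.76,0],"rotation":[0,0,0]},{"delta_pos":[-0.46,-0.76,0],"rotation":[0,0,0]}]' | head -2
python3 -m jog '[{"delta_pos":[-0.2,-0.3,0],"rotation":[0,0,0]},{"delta_pos":[-0.35,-0.56,0],"rotation":[0,0,0]},{"delta_pos":[-0.46,-0.76,0],"rotation":[0,0,0]},{"delta_pos":[-0.46,-0.76,0],"rotation":[0,0,0]}]' | head -2
python3 -m jog '[{"delta_pos":[-0.2,-0.3,0],"rotation":[0,0,0]},{"delta_pos":[-0.35,-0.56,0],"rotation":[0,0,0]},{"delta_pos":[-0.46,-0.76,0],"rotation":[0,0,0]},{"delta_pos":[-0.46,-0.76,0],"rotation":[0,0,0]},{"delta_pos":[-0.46,-0.76,0],"rotation":[0,0,0]},{"delta_pos":[-0.46,-0.76,0],"rotation":[0,0,0]}]' | head -2
python3 -m jog '[{"delta_pos":[0,0,0.3],"rotation":[0,0,0]},{"delta_pos":[0,0,0.6],"rotation":[0,0,0]},{"delta_pos":[0,0,0.75],"rotation":[0,0,0]},{"delta_pos":[0,0,0.85],"rotation":[0,0,0]},{"delta_pos":[0,0,0.92],"rotation":[0,0,0]},{"delta_pos":[0,0,0.95],"rotation":[0,0,0]},{"delta_pos":[0,0,0.95],"rotation":[0,0,0]},{"delta_pos":[0,0,0.95],"rotation":[0,0,0]},{"delta_pos":[0,0,0.95],"rotation":[0,0,0]},{"delta_pos":[0,0,0.95],"rotation":[0,0,0]},{"delta_pos":[0,0,0.95],"rotation":[0,0,0]}]'
```

```text
time: 23.4
tool_pos: [0.6003, -0.0711, 0.1789]
time: 23.73
tool_pos: [0.5495, 0.0282, 0.1907]
time: 24.07
tool_pos: [0.502, 0.1228, 0.1906]
time: 24.4
tool_pos: [0.4545, 0.2177, 0.1907]
time: 24.9
tool_pos: [0.4089, 0.3094, 0.1914]
time: 25.82
tool_pos: [0.409, 0.3104, 0.0796]
eef_rot: [[0.997, -0.079, 0.001], [-0.079, -0.997, 0.001], [0.001, -0.001, -1.0]]
contact_force: [0.7, 0.1, -3.2]
width: 0.0575
grip_force: 30.0
```

```bash

python3 -m jog '[{"delta_pos":[0,0,0.02],"rotation":[0,0,0]},{"delta_pos":[0,0,0.038],"rotation":[0,0,0]},{"delta_pos":[0,0,0.038],"rotation":[0,0,0]},{"delta_pos":[0,0,0.038],"rotation":[0,0,0]},{"delta_pos":[0,0,0.038],"rotation":[0,0,0]}]'
python3 -m jog '[{"delta_pos":[0,0,0],"rotation":[0,0,0]},{"delta_pos":[0,0,0],"rotation":[0,0,0]},{"delta_pos":[0,0,0],"rotation":[0,0,0]},{"delta_pos":[0,0,0],"rotation":[0,0,0]}]' 0.7
python3 -m jog '[{"delta_pos":[0,0,-0.3],"rotation":[0,0,0]},{"delta_pos":[0,0,-0.7],"rotation":[0,0,0]},{"delta_pos":[0,0,-1],"rotation":[0,0,0]},{"delta_pos":[0,0,-1],"rotation":[0,0,0]},{"delta_pos":[0,0,-1],"rotation":[0,0,0]}]' |head -2
python3 - <<'E'
from h import *
go((.6061,-.0062,.16),1.5,frm=(.4089,.3104,.195),fyaw=-4.53)
cam('side','side1.png')
E
```

```text
time: 26.23
tool_pos: [0.4087, 0.3102, 0.0743]
eef_rot: [[0.997, -0.079, -0.0], [-0.079, -0.997, -0.0], [-0.0, 0.0, -1.0]]
contact_force: [0.7, -0.0, -3.0]
width: 0.0574
grip_force: 30.0
time: 26.57
tool_pos: [0.4089, 0.3102, 0.0745]
eef_rot: [[0.997, -0.079, 0.0], [-0.079, -0.997, 0.0], [0.0, -0.0, -1.0]]
contact_force: [-0.2, -1.0, -0.6]
width: 0.0776
grip_force: 0.0
time: 26.98
tool_pos: [0.4095, 0.3107, 0.197]
shares [1.847 2.5   0.292] turn -0.134
```

View pics/side1.png

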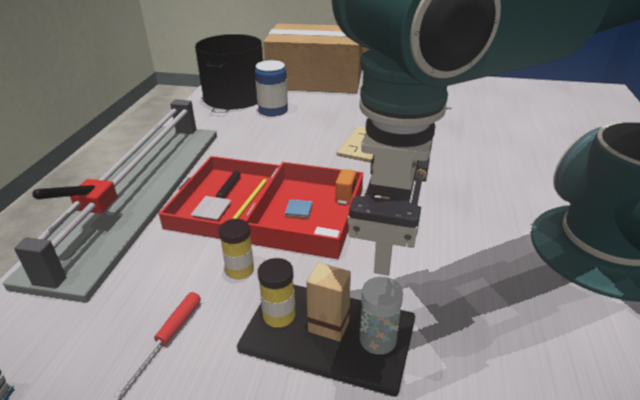

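The tub (277,293), block (328,300) and jar (381,315) all stand upright on the pad. The tile is alone at (298,208). Tile next.

```bash

python3 -m jog '[{"delta_pos":[0.62,0.84,0],"rotation":[0,0,0]},{"delta_pos":[0.62,0.84,0],"rotation":[0,0,0]},{"delta_pos":[0.62,0.84,0],"rotation":[0,0,0]},{"delta_pos":[0.62,0.84,0],"rotation":[0,0,0]}]' |head -2
python3 -m jog '[{"delta_pos":[0.62,0.84,0],"rotation":[0,0,0]},{"delta_pos":[0.62,0.84,0],"rotation":[0,0,0]},{"delta_pos":[0.62,0.84,0],"rotation":[0,0,0]},{"delta_pos":[0.62,0.84,0],"rotation":[0,0,0]}]' |head -2
python3 -m jog '[{"delta_pos":[0.61,0.82,0.1],"rotation":[0,0,-0.134]},{"delta_pos":[0.61,0.82,0.1],"rotation":[0,0,-0.134]},{"delta_pos":[0.61,0.82,0.1],"rotation":[0,0,-0.134]},{"delta_pos":[0.61,0.82,0.1],"rotation":[0,0,-0.134]},{"delta_pos":[0.61,0.82,0.1],"rotation":[0,0,-0.134]},{"delta_pos":[0.61,0.82,0.1],"rotation":[0,0,-0.134]},{"delta_pos":[0.61,0.82,0.1],"rotation":[0,0,-0.134]},{"delta_pos":[0.61,0.82,0.1],"rotation":[0,0,-0.134]}]'
python3 - <<'E'
from h import *
c=cam('wrist')
for t in ['corner_tile','tape_measure','spare_tile']:
  for o in fit('wrist',c,t): print(*o)
go((.6061,-.0062,.01),1.5)
E
```

```text
time: 27.37
tool_pos: [0.4769, 0.1989, 0.1922]
time: 27.7
tool_pos: [0.5429, 0.0925, 0.192]
time: 28.37
tool_pos: [0.6059, -0.0053, 0.1823]
eef_rot: [[1.0, 0.027, 0.0], [0.027, -1.0, 0.0], [0.0, -0.0, -1.0]]
contact_force: [-0.2, -0.7, 0.6]
width: 0.0787
grip_force: 0.0
corner_tile 0.87 2023 c 606.7 -6.0 s [49.4, 49.7] a 1.7 z 18.9
tape_measure 0.93 741 c 523.8 -69.9 s [25.0, 38.2] a 3.4 z 59.6
spare_tile 0.58 791 c 532.9 80.1 s [49.4, 50.1] a 84.4 z 18.7
shares [-1.000e-03  3.000e-03  1.438e+00] turn 0.001
```

```bash

python3 -m jog '[{"delta_pos":[0.01,0.01,0.35],"rotation":[0,0,0]},{"delta_pos":[0.01,0.01,0.65],"rotation":[0,0,0]},{"delta_pos":[0.01,0.01,0.95],"rotation":[0,0,0]},{"delta_pos":[0.01,0.01,1],"rotation":[0,0,0]},{"delta_pos":[0.01,0.01,1],"rotation":[0,0,0]}]' |head -2
python3 -m jog '[{"delta_pos":[0,0,0.2],"rotation":[0,0,0]},{"delta_pos":[0,0,0.3],"rotation":[0,0,0]},{"delta_pos":[0,0,0.37],"rotation":[0,0,0]},{"delta_pos":[0,0,0.41],"rotation":[0,0,0]},{"delta_pos":[0,0,0.41],"rotation":[0,0,0]},{"delta_pos":[0,0,0.41],"rotation":[0,0,0]},{"delta_pos":[0,0,0.41],"rotation":[0,0,0]}]'
```

```text
time: 28.98
tool_pos: [0.6064, -0.0074, 0.0605]
time: 29.57
tool_pos: [0.6081, -0.0076, 0.0142]
eef_rot: [[1.0, 0.026, 0.001], [0.026, -1.0, -0.0], [0.001, 0.0, -1.0]]
contact_force: [0.5, -0.1, -0.9]
width: 0.0795
grip_force: 0.0
```

```bash

python3 -m jog '[{"delta_pos":[-0.01,-0.01,0.03],"rotation":[0,0,0]},{"delta_pos":[-0.01,-0.01,0.03],"rotation":[0,0,0]},{"delta_pos":[-0.01,-0.01,0.03],"rotation":[0,0,0]},{"delta_pos":[-0.01,-0.01,0.03],"rotation":[0,0,0]},{"delta_pos":[-0.01,-0.01,0.03],"rotation":[0,0,0]}]'
python3 -m jog '[{"delta_pos":[0,0,0],"rotation":[0,0,0]},{"delta_pos":[0,0,0],"rotation":[0,0,0]},{"delta_pos":[0,0,0],"rotation":[0,0,0]},{"delta_pos":[0,0,0],"rotation":[0,0,0]},{"delta_pos":[0,0,0],"rotation":[0,0,0]},{"delta_pos":[0,0,0],"rotation":[0,0,0]},{"delta_pos":[0,0,0],"rotation":[0,0,0]},{"delta_pos":[0,0,0],"rotation":[0,0,0]},{"delta_pos":[0,0,0],"rotation":[0,0,0]}]' -1 30
python3 -m jog '[{"delta_pos":[0,0,-0.2],"rotation":[0,0,0]},{"delta_pos":[0,0,-0.5],"rotation":[0,0,0]},{"delta_pos":[0,0,-0.8],"rotation":[0,0,0]},{"delta_pos":[0,0,-1],"rotation":[0,0,0]},{"delta_pos":[0,0,-1],"rotation":[0,0,0]},{"delta_pos":[0,0,-1],"rotation":[0,0,0]}]'
python3 - <<'E'
from h import *
go((.4724,-.325,.13),-12.4)
c=cam('wrist')
for t in ['board','corner_tile']:
  for o in fit('wrist',c,t,z=None if t=='board' else .12,tol=.03): print(*o)
E
```

```text
time: 29.98
tool_pos: [0.6064, -0.0064, 0.0096]
eef_rot: [[1.0, 0.026, 0.0], [0.026, -1.0, -0.0], [0.0, 0.0, -1.0]]
contact_force: [0.3, 0.2, -0.2]
width: 0.0788
grip_force: 0.0
time: 30.73
tool_pos: [0.6063, -0.0064, 0.0095]
eef_rot: [[1.0, 0.026, -0.0], [0.026, -1.0, 0.0], [-0.0, -0.0, -1.0]]
contact_force: [0.0, 0.6, -0.7]
width: 0.0496
grip_force: 30.0
time: 31.23
tool_pos: [0.6069, -0.0065, 0.1307]
eef_rot: [[1.0, 0.026, 0.002], [0.026, -1.0, -0.0], [0.002, 0.0, -1.0]]
contact_force: [-0.1, 0.7, -1.3]
width: 0.0497
grip_force: 30.0
shares [-1.19   2.624  0.006] turn 0.309
board 0.82 1464 c 540.7 -279.5 s [46.8, 47.3] a 76.2 z 11.8
corner_tile 0.65 7318 c 609.1 -6.2 s [46.0, 51.2] a 1.7 z 140.1
```

```bash

python3 -m jog '[{"delta_pos":[-0.15,0.3,0],"rotation":[0,0,0]},{"delta_pos":[-0.3,0.6,0],"rotation":[0,0,0]},{"delta_pos":[-0.4,0.87,0],"rotation":[0,0,0]},{"delta_pos":[-0.4,0.87,0],"rotation":[0,0,0]}]' |head -2
python3 -m jog '[{"delta_pos":[-0.15,0.3,0],"rotation":[0,0,0]},{"delta_pos":[-0.3,0.6,0],"rotation":[0,0,0]},{"delta_pos":[-0.4,0.87,0],"rotation":[0,0,0]},{"delta_pos":[-0.4,0.87,0],"rotation":[0,0,0]}]' |head -2
python3 -m jog '[{"delta_pos":[-0.15,0.3,0],"rotation":[0,0,0.1]},{"delta_pos":[-0.3,0.6,0],"rotation":[0,0,0.2]},{"delta_pos":[-0.39,0.88,0],"rotation":[0,0,0.309]},{"delta_pos":[-0.39,0.88,0],"rotation":[0,0,0.309]},{"delta_pos":[-0.39,0.88,0],"rotation":[0,0,0.309]},{"delta_pos":[-0.39,0.88,0],"rotation":[0,0,0.309]},{"delta_pos":[-0.39,0.88,0],"rotation":[0,0,0.309]},{"delta_pos":[-0.39,0.88,0],"rotation":[0,0,0.309]}]'
python3 - <<'E'
from h import *
go((.4724,-.325,.017),-12.4)
c=cam('wrist','w_b2.png')
for t in ['board']:
  for o in fit('wrist',c,t): print(*o)
E
```

```text
time: 31.72
tool_pos: [0.5589, -0.1161, 0.128]
time: 32.05
tool_pos: [0.5137, -0.2216, 0.1281]
time: 32.72
tool_pos: [0.4723, -0.3234, 0.1292]
eef_rot: [[0.977, -0.213, -0.0], [-0.213, -0.977, 0.0], [-0.0, -0.0, -1.0]]
contact_force: [0.1, 0.7, -0.7]
width: 0.0496
grip_force: 30.0
shares [0.004 0.013 0.935] turn 0.002
board 0.56 18627 c 486.6 -327.8 s [160.2, 130.4] a 77.5 z 12.0
```

View pics/w_b2.png

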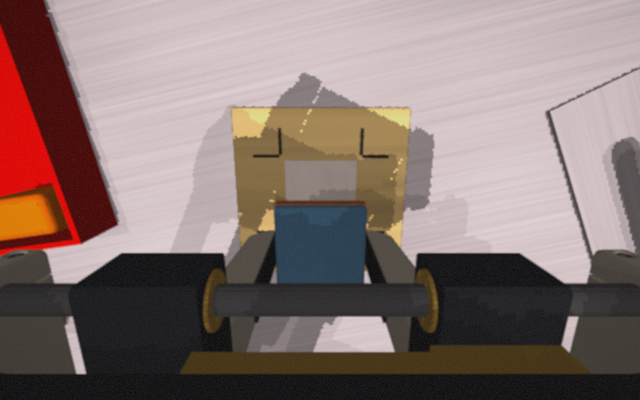

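The tile is held level at (320,245) and squared with the board. Lowering it.

```bash

python3 -m jog '[{"delta_pos":[0,0.01,0.3],"rotation":[0,0,0]},{"delta_pos":[0,0.01,0.6],"rotation":[0,0,0]},{"delta_pos":[0,0.01,0.75],"rotation":[0,0,0]},{"delta_pos":[0,0.01,0.85],"rotation":[0,0,0]},{"delta_pos":[0,0.01,0.9],"rotation":[0,0,0]},{"delta_pos":[0,0.01,0.9],"rotation":[0,0,0]},{"delta_pos":[0,0.01,0.9],"rotation":[0,0,0]},{"delta_pos":[0,0.01,0.9],"rotation":[0,0,0]},{"delta_pos":[0,0.01,0.9],"rotation":[0,0,0]},{"delta_pos":[0,0.01,0.9],"rotation":[0,0,0]}]'
python3 - <<'E'
from h import *
go((.4724,-.325,.017),-12.4)
E
```

```text
time: 33.65
tool_pos: [0.472, -0.3259, 0.0225]
eef_rot: [[0.977, -0.215, 0.001], [-0.215, -0.977, -0.001], [0.001, 0.001, -1.0]]
contact_force: [1.1, -0.2, -0.8]
width: 0.0498
grip_force: 30.0
shares [ 0.002 -0.008  0.046] turn -0.0
```

```bash

python3 -m jog '[{"delta_pos":[0.004,-0.008,0.02],"rotation":[0,0,0]},{"delta_pos":[0.004,-0.008,0.04],"rotation":[0,0,0]},{"delta_pos":[0.004,-0.008,0.04],"rotation":[0,0,0]},{"delta_pos":[0.004,-0.008,0.04],"rotation":[0,0,0]},{"delta_pos":[0.004,-0.008,0.04],"rotation":[0,0,0]},{"delta_pos":[0.004,-0.008,0.04],"rotation":[0,0,0]}]'
python3 -m jog '[{"delta_pos":[0,0,0],"rotation":[0,0,0]},{"delta_pos":[0,0,0],"rotation":[0,0,0]},{"delta_pos":[0,0,0],"rotation":[0,0,0]},{"delta_pos":[0,0,0],"rotation":[0,0,0]}]' 0.7
python3 -m jog '[{"delta_pos":[0,0,-0.3],"rotation":[0,0,0]},{"delta_pos":[0,0,-0.7],"rotation":[0,0,0]},{"delta_pos":[0,0,-1],"rotation":[0,0,0]},{"delta_pos":[0,0,-1],"rotation":[0,0,0]}]' |head -2
python3 -m jog '[{"delta_pos":[0,0,-1],"rotation":[0,0,0]},{"delta_pos":[0,0,-1],"rotation":[0,0,0]},{"delta_pos":[0,0,-1],"rotation":[0,0,0]},{"delta_pos":[0,0,-1],"rotation":[0,0,0]},{"delta_pos":[0,0,-1],"rotation":[0,0,0]},{"delta_pos":[0,0,-1],"rotation":[0,0,0]}]' |head -2
python3 - <<'E'
from h import *
c=cam('wrist','w_b3.png')
for n in ['wrist','scene']:
  if n!='wrist': c=cam(n)
  for t in ['board','corner_tile']:
    for o in fit(n,c,t,z=None if t=='board' else .026): print(n,*o)
E
```

```text
time: 34.15
tool_pos: [0.4722, -0.3247, 0.0166]
eef_rot: [[0.977, -0.215, -0.0], [-0.215, -0.977, 0.0], [-0.0, -0.0, -1.0]]
contact_force: [-0.8, -0.5, 0.0]
width: 0.0497
grip_force: 30.0
time: 34.48
tool_pos: [0.4723, -0.3248, 0.0168]
eef_rot: [[0.977, -0.215, 0.0], [-0.215, -0.977, -0.0], [0.0, 0.0, -1.0]]
contact_force: [-0.6, 0.5, 0.3]
width: 0.0718
grip_force: 0.0
time: 34.82
tool_pos: [0.4744, -0.3264, 0.1454]
time: 35.32
tool_pos: [0.4722, -0.3247, 0.256]
wrist board 0.84 12354 c 472.6 -324.8 s [160.2, 159.1] a 77.6 z 12.0
wrist corner_tile 0.84 1406 c 471.4 -325.9 s [48.8, 49.6] a 77.4 z 25.9
scene board 0.59 4749 c 474.6 -323.9 s [160.5, 161.9] a 77.4 z 11.1
scene corner_tile 0.73 541 c 474.0 -324.6 s [49.8, 52.8] a 77.9 z 25.0
scene corner_tile 0.16 458 c 784.8 -63.7 s [103.5, 17.0] a 85.7 z 24.1
```

View pics/w_b3.png

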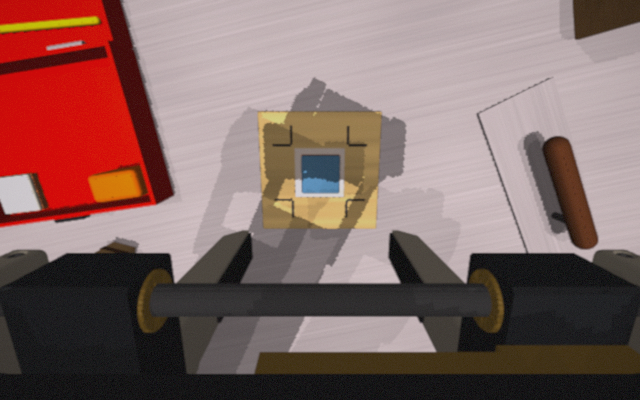

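The tile is centred in the white square at (320,173), within about 1 mm and 0.3°. Returning the jar first.

```bash
python3 - <<'E'
from h import *
go((.4722,-.3247,.256),-4.53)
go((.4089,.3102,.2),frm=(.4722,-.3247,.256),fyaw=-4.53)
E
```

```text
shares [ 0.001 -0.    -0.002] turn -0.175
shares [-0.944 -5.233  0.467] turn 0
```

```bash

python3 -m jog '[{"delta_pos":[0,0,0],"rotation":[0,0,-0.175]},{"delta_pos":[0,0,0],"rotation":[0,0,-0.175]}]' |head -2
python3 -m jog '[{"delta_pos":[-0.157,-0.872,0],"rotation":[0,0,0]},{"delta_pos":[-0.157,-0.872,0],"rotation":[0,0,0]},{"delta_pos":[-0.157,-0.872,0],"rotation":[0,0,0]}]' |head -2
python3 -m jog '[{"delta_pos":[-0.157,-0.872,0],"rotation":[0,0,0]},{"delta_pos":[-0.157,-0.872,0],"rotation":[0,0,0]},{"delta_pos":[-0.157,-0.872,0],"rotation":[0,0,0]}]' |head -2
python3 -m jog '[{"delta_pos":[-0.157,-0.872,0],"rotation":[0,0,0]},{"delta_pos":[-0.157,-0.872,0],"rotation":[0,0,0]},{"delta_pos":[-0.157,-0.872,0],"rotation":[0,0,0]}]' |head -2
python3 -m jog '[{"delta_pos":[-0.157,-0.872,0],"rotation":[0,0,0]},{"delta_pos":[-0.157,-0.872,0],"rotation":[0,0,0]},{"delta_pos":[-0.157,-0.872,0],"rotation":[0,0,0]}]' |head -2
python3 -m jog '[{"delta_pos":[-0.157,-0.872,0],"rotation":[0,0,0]},{"delta_pos":[-0.157,-0.872,0],"rotation":[0,0,0]},{"delta_pos":[-0.157,-0.872,0],"rotation":[0,0,0]}]' |head -2
python3 -m jog '[{"delta_pos":[-0.157,-0.872,0.4],"rotation":[0,0,0]},{"delta_pos":[-0.157,-0.872,0.4],"rotation":[0,0,0]},{"delta_pos":[-0.157,-0.872,0.4],"rotation":[0,0,0]},{"delta_pos":[-0.157,-0.872,0.4],"rotation":[0,0,0]},{"delta_pos":[-0.157,-0.872,0.4],"rotation":[0,0,0]},{"delta_pos":[-0.157,-0.872,0.4],"rotation":[0,0,0]},{"delta_pos":[-0.157,-0.872,0.4],"rotation":[0,0,0]},{"delta_pos":[-0.157,-0.872,0.4],"rotation":[0,0,0]}]'
python3 - <<'E'
from h import *
c=cam('wrist')
for t,z in [('jar',.125),('tapping_block',.13),('tub',.12)]:
  for o in fit('wrist',c,t,z=z): print(*o)
go((.4089,.3102,.0746),-4.53)
E
```

```text
time: 35.78
tool_pos: [0.4722, -0.3247, 0.2563]
time: 36.03
tool_pos: [0.4611, -0.2165, 0.2565]
time: 36.28
tool_pos: [0.4505, -0.1103, 0.2568]
time: 36.53
tool_pos: [0.4399, -0.0045, 0.2568]
time: 36.78
tool_pos: [0.4293, 0.1014, 0.2567]
time: 37.03
tool_pos: [0.4187, 0.2074, 0.2565]
time: 37.7
tool_pos: [0.4097, 0.3092, 0.2095]
eef_rot: [[0.997, -0.081, 0.001], [-0.081, -0.997, 0.001], [0.001, -0.001, -1.0]]
contact_force: [0.7, 0.3, -0.5]
width: 0.079
grip_force: 0.0
jar 0.65 3466 c 410.3 309.8 s [57.2, 55.9] a 22.3 z 124.9
tapping_block 0.57 4128 c 487.9 299.5 s [44.2, 54.1] a 79.1 z 129.9
tub 0.95 1680 c 553.3 292.4 s [51.1, 20.4] a 85.0 z 119.9
shares [-0.005 -0.005  1.121] turn -0.001
```

```bash

python3 -m jog '[{"delta_pos":[0,0,0.35],"rotation":[0,0,0]},{"delta_pos":[0,0,0.65],"rotation":[0,0,0]},{"delta_pos":[0,0,0.9],"rotation":[0,0,0]},{"delta_pos":[0,0,1],"rotation":[0,0,0]},{"delta_pos":[0,0,1],"rotation":[0,0,0]}]' |head -2
python3 -m jog '[{"delta_pos":[0,0,0.06],"rotation":[0,0,0]},{"delta_pos":[0,0,0.1],"rotation":[0,0,0]},{"delta_pos":[0,0,0.1],"rotation":[0,0,0]},{"delta_pos":[0,0,0.1],"rotation":[0,0,0]},{"delta_pos":[0,0,0.1],"rotation":[0,0,0]},{"delta_pos":[0,0,0.1],"rotation":[0,0,0]}]'
python3 - <<'E'
from h import *
go((.4089,.3102,.0746),-4.53)
E
```

```text
time: 38.32
tool_pos: [0.4082, 0.3092, 0.0863]
time: 38.82
tool_pos: [0.4094, 0.3102, 0.0774]
eef_rot: [[0.997, -0.079, 0.001], [-0.079, -0.997, 0.001], [0.001, -0.001, -1.0]]
contact_force: [-0.5, 0.6, 0.1]
width: 0.079
grip_force: 0.0
shares [-0.004  0.001  0.024] turn -0.0
```

```bash

python3 -m jog '[{"delta_pos":[-0.004,0,0.01],"rotation":[0,0,0]},{"delta_pos":[-0.004,0,0.01],"rotation":[0,0,0]},{"delta_pos":[-0.004,0,0.01],"rotation":[0,0,0]}]' | head -2
python3 -m jog '[{"delta_pos":[0,0,0],"rotation":[0,0,0]},{"delta_pos":[0,0,0],"rotation":[0,0,0]},{"delta_pos":[0,0,0],"rotation":[0,0,0]},{"delta_pos":[0,0,0],"rotation":[0,0,0]},{"delta_pos":[0,0,0],"rotation":[0,0,0]},{"delta_pos":[0,0,0],"rotation":[0,0,0]},{"delta_pos":[0,0,0],"rotation":[0,0,0]},{"delta_pos":[0,0,0],"rotation":[0,0,0]}]' -1 30
python3 -m jog '[{"delta_pos":[0,0,-0.2],"rotation":[0,0,0]},{"delta_pos":[0,0,-0.5],"rotation":[0,0,0]},{"delta_pos":[0,0,-0.8],"rotation":[0,0,0]},{"delta_pos":[0,0,-1],"rotation":[0,0,0]},{"delta_pos":[0,0,-1],"rotation":[0,0,0]},{"delta_pos":[0,0,-1],"rotation":[0,0,0]},{"delta_pos":[0,0,-1],"rotation":[0,0,0]}]' | head -2
python3 - <<'E'
from h import *
go((.6001,-.0708,.19),-4.53)
E
```

```text
time: 39.07
tool_pos: [0.4087, 0.3101, 0.0755]
time: 39.73
tool_pos: [0.4087, 0.3101, 0.0755]
eef_rot: [[0.997, -0.079, 0.0], [-0.079, -0.997, 0.0], [0.0, -0.0, -1.0]]
contact_force: [0.1, 1.5, 0.5]
width: 0.0574
grip_force: 30.0
time: 40.32
tool_pos: [0.4083, 0.3097, 0.1938]
shares [1.844 3.035 0.031] turn -0.0
```

```bash

python3 -m jog '[{"delta_pos":[0.15,0.25,0],"rotation":[0,0,0]},{"delta_pos":[0.3,0.5,0],"rotation":[0,0,0]},{"delta_pos":[0.46,0.76,0],"rotation":[0,0,0]},{"delta_pos":[0.46,0.76,0],"rotation":[0,0,0]}]' | head -2
python3 -m jog '[{"delta_pos":[0.2,0.3,0],"rotation":[0,0,0]},{"delta_pos":[0.35,0.56,0],"rotation":[0,0,0]},{"delta_pos":[0.46,0.76,0],"rotation":[0,0,0]},{"delta_pos":[0.46,0.76,0],"rotation":[0,0,0]}]' | head -2
python3 -m jog '[{"delta_pos":[0.2,0.3,0],"rotation":[0,0,0]},{"delta_pos":[0.35,0.56,0],"rotation":[0,0,0]},{"delta_pos":[0.46,0.76,0],"rotation":[0,0,0]},{"delta_pos":[0.46,0.76,0],"rotation":[0,0,0]}]' | head -2
python3 -m jog '[{"delta_pos":[0.2,0.3,0],"rotation":[0,0,0]},{"delta_pos":[0.35,0.56,0],"rotation":[0,0,0]},{"delta_pos":[0.46,0.76,0],"rotation":[0,0,0]},{"delta_pos":[0.46,0.76,0],"rotation":[0,0,0]},{"delta_pos":[0.46,0.76,0],"rotation":[0,0,0]},{"delta_pos":[0.46,0.76,0],"rotation":[0,0,0]},{"delta_pos":[0.46,0.76,0],"rotation":[0,0,0]},{"delta_pos":[0.46,0.76,0],"rotation":[0,0,0]}]' | head -2
python3 - <<'E'
from h import *
go((.6001,-.0708,.061),-4.53)
E
```

```text
time: 40.65
tool_pos: [0.4577, 0.2104, 0.1932]
time: 40.98
tool_pos: [0.5051, 0.1157, 0.1931]
time: 41.32
tool_pos: [0.5528, 0.0208, 0.193]
time: 41.98
tool_pos: [0.5996, -0.07, 0.1952]
shares [0.004 0.006 1.119] turn 0.001
```

```bash

python3 -m jog '[{"delta_pos":[0.004,0.003,0.3],"rotation":[0,0,0]},{"delta_pos":[0.004,0.003,0.6],"rotation":[0,0,0]},{"delta_pos":[0.004,0.003,0.8],"rotation":[0,0,0]},{"delta_pos":[0.004,0.003,0.95],"rotation":[0,0,0]},{"delta_pos":[0.004,0.003,1],"rotation":[0,0,0]},{"delta_pos":[0.004,0.003,1],"rotation":[0,0,0]}]' | head -2
python3 -m jog '[{"delta_pos":[0,0,0.05],"rotation":[0,0,0]},{"delta_pos":[0,0,0.09],"rotation":[0,0,0]},{"delta_pos":[0,0,0.09],"rotation":[0,0,0]},{"delta_pos":[0,0,0.09],"rotation":[0,0,0]},{"delta_pos":[0,0,0.09],"rotation":[0,0,0]},{"delta_pos":[0,0,0.09],"rotation":[0,0,0]},{"delta_pos":[0,0,0.09],"rotation":[0,0,0]},{"delta_pos":[0,0,0.09],"rotation":[0,0,0]}]'
python3 - <<'E'
from h import *
go((.6001,-.0708,.061),-4.53)
E
```

```text
time: 42.48
tool_pos: [0.5996, -0.0707, 0.0742]
time: 43.15
tool_pos: [0.6005, -0.0715, 0.0649]
eef_rot: [[0.997, -0.079, 0.0], [-0.079, -0.997, -0.0], [0.0, -0.0, -1.0]]
contact_force: [0.9, 0.3, -2.9]
width: 0.0577
grip_force: 30.0
shares [-0.004 -0.005  0.033] turn -0.0
```

```bash

python3 -m jog '[{"delta_pos":[-0.004,-0.007,0.02],"rotation":[0,0,0]},{"delta_pos":[-0.004,-0.007,0.033],"rotation":[0,0,0]},{"delta_pos":[-0.004,-0.007,0.033],"rotation":[0,0,0]},{"delta_pos":[-0.004,-0.007,0.033],"rotation":[0,0,0]},{"delta_pos":[-0.004,-0.007,0.033],"rotation":[0,0,0]}]'
python3 -m jog '[{"delta_pos":[0,0,0],"rotation":[0,0,0]},{"delta_pos":[0,0,0],"rotation":[0,0,0]},{"delta_pos":[0,0,0],"rotation":[0,0,0]},{"delta_pos":[0,0,0],"rotation":[0,0,0]}]' 0.7
python3 -m jog '[{"delta_pos":[0,0,-0.3],"rotation":[0,0,0]},{"delta_pos":[0,0,-0.7],"rotation":[0,0,0]},{"delta_pos":[0,0,-1],"rotation":[0,0,0]},{"delta_pos":[0,0,-1],"rotation":[0,0,0]},{"delta_pos":[0,0,-1],"rotation":[0,0,0]},{"delta_pos":[0,0,-1],"rotation":[0,0,0]}]' |head -2
python3 - <<'E'
from h import *
c=cam('wrist')
for t in ['jar','tape_measure']:
  for o in fit('wrist',c,t): print(*o)
for n in ['scene','side']:
  c=cam(n)
  for o in fit(n,c,'jar'): print(n,*o)
go((.4888,.3003,.20),-11)
go((.4888,.3003,.20),frm=(.6,-.0708,.18),fyaw=-11)
E
```

```text
time: 43.57
tool_pos: [0.6001, -0.0705, 0.061]
eef_rot: [[0.997, -0.079, 0.0], [-0.079, -0.997, 0.0], [0.0, -0.0, -1.0]]
contact_force: [-1.2, 1.0, 3.1]
width: 0.0572
grip_force: 30.0
time: 43.9
tool_pos: [0.6, -0.0706, 0.0607]
eef_rot: [[0.997, -0.079, -0.0], [-0.079, -0.997, -0.0], [-0.0, 0.0, -1.0]]
contact_force: [0.5, 0.3, 0.2]
width: 0.0772
grip_force: 0.0
time: 44.4
tool_pos: [0.5999, -0.0706, 0.1803]
jar 0.95 3835 c 599.8 -70.1 s [56.3, 56.6] a 84.9 z 109.9
tape_measure 0.82 1581 c 519.3 -81.3 s [58.1, 30.4] a 85.2 z 59.6
scene jar 0.69 545 c 603.1 -69.6 s [54.7, 56.3] a 20.8 z 109.0
side jar 0.86 298 c 598.5 -66.0 s [50.7, 57.1] a 10.9 z 109.4
shares [-1.166 -3.008 -0.166] turn 0.144
shares [-1.5   -2.859 -0.167] turn 0
```

The jar is back within about 1 mm. Now the block.

```bash

python3 -m jog '[{"delta_pos":[0,0,-0.25],"rotation":[0,0,0.144]},{"delta_pos":[0,0,-0.25],"rotation":[0,0,0.144]}]' |head -2
python3 -m jog '[{"delta_pos":[-0.5,-0.953,0],"rotation":[0,0,0]},{"delta_pos":[-0.5,-0.953,0],"rotation":[0,0,0]},{"delta_pos":[-0.5,-0.953,0],"rotation":[0,0,0]},{"delta_pos":[-0.5,-0.953,0],"rotation":[0,0,0]}]' |head -2
python3 -m jog '[{"delta_pos":[-0.5,-0.953,0],"rotation":[0,0,0]},{"delta_pos":[-0.5,-0.953,0],"rotation":[0,0,0]},{"delta_pos":[-0.5,-0.953,0],"rotation":[0,0,0]},{"delta_pos":[-0.5,-0.953,0],"rotation":[0,0,0]}]' |head -2
python3 -m jog '[{"delta_pos":[-0.5,-0.953,0],"rotation":[0,0,0]},{"delta_pos":[-0.5,-0.953,0],"rotation":[0,0,0]},{"delta_pos":[-0.5,-0.953,0],"rotation":[0,0,0]},{"delta_pos":[-0.5,-0.953,0],"rotation":[0,0,0]},{"delta_pos":[-0.5,-0.953,0],"rotation":[0,0,0]},{"delta_pos":[-0.5,-0.953,0],"rotation":[0,0,0]},{"delta_pos":[-0.5,-0.953,0],"rotation":[0,0,0]},{"delta_pos":[-0.5,-0.953,0],"rotation":[0,0,0]}]'
python3 - <<'E'
from h import *
go((.4888,.3003,.0865),-11.01)
E
```

```text
time: 44.92
tool_pos: [0.6009, -0.0707, 0.2149]
time: 45.25
tool_pos: [0.5615, 0.0577, 0.2111]
time: 45.58
tool_pos: [0.5243, 0.1815, 0.2109]
time: 46.25
tool_pos: [0.4894, 0.2994, 0.2108]
eef_rot: [[0.981, -0.193, 0.0], [-0.193, -0.981, -0.0], [0.0, 0.0, -1.0]]
contact_force: [-0.8, -0.7, -0.3]
width: 0.0792
grip_force: 0.0
shares [-0.007 -0.007  1.036] turn -0.002
```

```bash

python3 -m jog '[{"delta_pos":[-0.005,-0.005,0.35],"rotation":[0,0,-0.002]},{"delta_pos":[-0.005,-0.005,0.65],"rotation":[0,0,-0.002]},{"delta_pos":[-0.005,-0.005,0.9],"rotation":[0,0,-0.002]},{"delta_pos":[-0.005,-0.005,1],"rotation":[0,0,-0.002]},{"delta_pos":[-0.005,-0.005,1],"rotation":[0,0,-0.002]},{"delta_pos":[-0.005,-0.005,1],"rotation":[0,0,-0.002]},{"delta_pos":[-0.005,-0.005,1],"rotation":[0,0,-0.002]}]' |head -2
python3 - <<'E'
from h import *
go((.4888,.3003,.0865),-11.01)
E
```

```text
time: 46.83
tool_pos: [0.4895, 0.3015, 0.0932]
shares [-0.003  0.011  0.055] turn 0.001
```

```bash

python3 -m jog '[{"delta_pos":[-0.002,0.007,0.045],"rotation":[0,0,0]},{"delta_pos":[-0.002,0.007,0.045],"rotation":[0,0,0]},{"delta_pos":[-0.002,0.007,0.045],"rotation":[0,0,0]},{"delta_pos":[-0.002,0.007,0.045],"rotation":[0,0,0]}]' | head -2
python3 -m jog '[{"delta_pos":[0,0,0],"rotation":[0,0,0]},{"delta_pos":[0,0,0],"rotation":[0,0,0]},{"delta_pos":[0,0,0],"rotation":[0,0,0]},{"delta_pos":[0,0,0],"rotation":[0,0,0]},{"delta_pos":[0,0,0],"rotation":[0,0,0]},{"delta_pos":[0,0,0],"rotation":[0,0,0]},{"delta_pos":[0,0,0],"rotation":[0,0,0]},{"delta_pos":[0,0,0],"rotation":[0,0,0]},{"delta_pos":[0,0,0],"rotation":[0,0,0]}]' -1 25
python3 -m jog '[{"delta_pos":[0,0,-0.2],"rotation":[0,0,0]},{"delta_pos":[0,0,-0.5],"rotation":[0,0,0]},{"delta_pos":[0,0,-0.8],"rotation":[0,0,0]},{"delta_pos":[0,0,-1],"rotation":[0,0,0]},{"delta_pos":[0,0,-1],"rotation":[0,0,0]},{"delta_pos":[0,0,-1],"rotation":[0,0,0]},{"delta_pos":[0,0,-1],"rotation":[0,0,0]}]' | head -2
python3 - <<'E'
from h import *
go((.5454,-.0050,.2),-11.01)
E
```

```text
time: 47.17
tool_pos: [0.4881, 0.3006, 0.0858]
time: 47.92
tool_pos: [0.488, 0.3005, 0.0853]
eef_rot: [[0.982, -0.189, -0.0], [-0.189, -0.982, 0.0], [-0.0, -0.0, -1.0]]
contact_force: [0.5, 0.4, -0.0]
width: 0.0439
grip_force: 25.0
time: 48.5
tool_pos: [0.4876, 0.3003, 0.2038]
shares [0.955 2.407 0.032] turn 0.002
```

```bash

python3 -m jog '[{"delta_pos":[0.1,0.25,0],"rotation":[0,0,0]},{"delta_pos":[0.2,0.5,0],"rotation":[0,0,0]},{"delta_pos":[0.316,0.8,0],"rotation":[0,0,0]},{"delta_pos":[0.316,0.8,0],"rotation":[0,0,0]}]' | head -2
python3 -m jog '[{"delta_pos":[0.1,0.3,0],"rotation":[0,0,0]},{"delta_pos":[0.2,0.6,0],"rotation":[0,0,0]},{"delta_pos":[0.316,0.8,0],"rotation":[0,0,0]},{"delta_pos":[0.316,0.8,0],"rotation":[0,0,0]}]' | head -2
python3 -m jog '[{"delta_pos":[0.1,0.3,0],"rotation":[0,0,0]},{"delta_pos":[0.2,0.6,0],"rotation":[0,0,0]},{"delta_pos":[0.316,0.8,0],"rotation":[0,0,0]},{"delta_pos":[0.316,0.8,0],"rotation":[0,0,0]},{"delta_pos":[0.316,0.8,0],"rotation":[0,0,0]},{"delta_pos":[0.316,0.8,0],"rotation":[0,0,0]},{"delta_pos":[0.316,0.8,0],"rotation":[0,0,0]},{"delta_pos":[0.316,0.8,0],"rotation":[0,0,0]}]' | head -2
python3 - <<'E'
from h import *
go((.5446,-.005,.0708),-11.01)
E
```

```text
time: 48.83
tool_pos: [0.5072, 0.1943, 0.2033]
time: 49.17
tool_pos: [0.5263, 0.0937, 0.2033]
time: 49.83
tool_pos: [0.5449, -0.0028, 0.2049]
shares [1.000e-03 1.800e-02 1.118e+00] turn 0.004
```

```bash

python3 -m jog '[{"delta_pos":[0,0.012,0.3],"rotation":[0,0,0.003]},{"delta_pos":[0,0.012,0.6],"rotation":[0,0,0.003]},{"delta_pos":[0,0.012,0.8],"rotation":[0,0,0.003]},{"delta_pos":[0,0.012,0.95],"rotation":[0,0,0.003]},{"delta_pos":[0,0.012,1],"rotation":[0,0,0.003]},{"delta_pos":[0,0.012,1],"rotation":[0,0,0.003]}]' | head -2
python3 -m jog '[{"delta_pos":[0,0,0.05],"rotation":[0,0,0]},{"delta_pos":[0,0,0.09],"rotation":[0,0,0]},{"delta_pos":[0,0,0.09],"rotation":[0,0,0]},{"delta_pos":[0,0,0.09],"rotation":[0,0,0]},{"delta_pos":[0,0,0.09],"rotation":[0,0,0]},{"delta_pos":[0,0,0.09],"rotation":[0,0,0]},{"delta_pos":[0,0,0.09],"rotation":[0,0,0]},{"delta_pos":[0,0,0.09],"rotation":[0,0,0]}]'
python3 - <<'E'
from h import *
go((.5446,-.005,.0708),-11.01)
E
```

```text
time: 50.33
tool_pos: [0.5441, -0.0046, 0.084]
time: 51.0
tool_pos: [0.5449, -0.0053, 0.0747]
eef_rot: [[0.981, -0.192, 0.0], [-0.192, -0.981, -0.0], [0.0, -0.0, -1.0]]
contact_force: [0.5, -0.0, -1.7]
width: 0.0438
grip_force: 25.0
shares [-0.003 -0.002  0.033] turn -0.001
```

```bash

python3 -m jog '[{"delta_pos":[-0.002,-0.003,0.02],"rotation":[0,0,0]},{"delta_pos":[-0.002,-0.003,0.033],"rotation":[0,0,0]},{"delta_pos":[-0.002,-0.003,0.033],"rotation":[0,0,0]},{"delta_pos":[-0.002,-0.003,0.033],"rotation":[0,0,0]},{"delta_pos":[-0.002,-0.003,0.033],"rotation":[0,0,0]}]'
python3 -m jog '[{"delta_pos":[0,0,0],"rotation":[0,0,0]},{"delta_pos":[0,0,0],"rotation":[0,0,0]},{"delta_pos":[0,0,0],"rotation":[0,0,0]},{"delta_pos":[0,0,0],"rotation":[0,0,0]}]' 0.7
python3 -m jog '[{"delta_pos":[0,0,-0.3],"rotation":[0,0,0]},{"delta_pos":[0,0,-0.7],"rotation":[0,0,0]},{"delta_pos":[0,0,-1],"rotation":[0,0,0]},{"delta_pos":[0,0,-1],"rotation":[0,0,0]},{"delta_pos":[0,0,-1],"rotation":[0,0,0]},{"delta_pos":[0,0,-1],"rotation":[0,0,0]}]' |head -2
python3 - <<'E'
from h import *
c=cam('wrist')
for t in ['jar','tape_measure','tapping_block','spare_tile']:
  for o in fit('wrist',c,t): print(*o)
go((.5685,.2901,.2),-4.42,fyaw=-11.05)
go((.5685,.2901,.19),fyaw=-4.42)
E
```

```text
time: 51.42
tool_pos: [0.5446, -0.0048, 0.0704]
eef_rot: [[0.981, -0.192, -0.0], [-0.192, -0.981, 0.0], [-0.0, -0.0, -1.0]]
contact_force: [0.5, -0.1, -2.7]
width: 0.044
grip_force: 25.0
time: 51.75
tool_pos: [0.5448, -0.0049, 0.0707]
eef_rot: [[0.981, -0.192, 0.0], [-0.192, -0.981, -0.0], [0.0, -0.0, -1.0]]
contact_force: [-0.1, 0.0, 0.2]
width: 0.066
grip_force: 0.0
time: 52.25
tool_pos: [0.5446, -0.0049, 0.1902]
jar 0.58 4349 c 599.3 -69.7 s [56.7, 56.1] a 78.6 z 110.0
tape_measure 0.89 1831 c 517.3 -80.6 s [58.3, 34.3] a 85.2 z 59.7
tapping_block 0.79 3291 c 544.9 -5.8 s [43.9, 53.4] a 78.9 z 114.9
spare_tile 0.97 1848 c 532.3 80.8 s [50.7, 50.6] a 84.6 z 18.8
spare_tile 0.22 282 c 628.4 107.9 s [1.7, 81.8] a 85.6 z 19.0
shares [-0.273 -2.451 -0.088] turn -0.147
shares [ 0.011 -2.466 -0.005] turn 0
```

```bash

python3 -m jog '[{"delta_pos":[0,0,0],"rotation":[0,0,-0.147]},{"delta_pos":[0,0,0],"rotation":[0,0,-0.147]}]' |head -2
python3 -m jog '[{"delta_pos":[0,-0.82,0],"rotation":[0,0,0]},{"delta_pos":[0,-0.82,0],"rotation":[0,0,0]},{"delta_pos":[0,-0.82,0],"rotation":[0,0,0]}]' |head -2
python3 -m jog '[{"delta_pos":[0,-0.82,0],"rotation":[0,0,0]},{"delta_pos":[0,-0.82,0],"rotation":[0,0,0]},{"delta_pos":[0,-0.82,0],"rotation":[0,0,0]}]' |head -2
python3 -m jog '[{"delta_pos":[0.01,-0.82,0],"rotation":[0,0,0]},{"delta_pos":[0.01,-0.82,0],"rotation":[0,0,0]},{"delta_pos":[0.01,-0.82,0],"rotation":[0,0,0]},{"delta_pos":[0.01,-0.82,0],"rotation":[0,0,0]},{"delta_pos":[0.01,-0.82,0],"rotation":[0,0,0]},{"delta_pos":[0.01,-0.82,0],"rotation":[0,0,0]},{"delta_pos":[0.01,-0.82,0],"rotation":[0,0,0]}]'
python3 - <<'E'
from h import *
go((.5685,.2901,.0705),-4.42)
E
```

```text
time: 52.67
tool_pos: [0.5445, -0.0048, 0.1899]
time: 52.92
tool_pos: [0.5521, 0.0965, 0.1902]
time: 53.17
tool_pos: [0.5596, 0.1953, 0.19]
time: 53.75
tool_pos: [0.5688, 0.2882, 0.1906]
eef_rot: [[0.997, -0.079, 0.0], [-0.079, -0.997, -0.0], [0.0, 0.0, -1.0]]
contact_force: [-0.5, -0.7, -0.7]
width: 0.079
grip_force: 0.0
shares [-0.004 -0.016  1.001] turn -0.003
```

```bash

python3 -m jog '[{"delta_pos":[-0.004,-0.01,0.35],"rotation":[0,0,0]},{"delta_pos":[-0.004,-0.01,0.65],"rotation":[0,0,0]},{"delta_pos":[-0.004,-0.01,0.85],"rotation":[0,0,0]},{"delta_pos":[-0.004,-0.01,0.97],"rotation":[0,0,0]},{"delta_pos":[-0.004,-0.01,0.97],"rotation":[0,0,0]},{"delta_pos":[-0.004,-0.01,0.97],"rotation":[0,0,0]},{"delta_pos":[-0.004,-0.01,0.97],"rotation":[0,0,0]},{"delta_pos":[-0.004,-0.01,0.97],"rotation":[0,0,0]},{"delta_pos":[-0.004,-0.01,0.97],"rotation":[0,0,0]}]' |head -2
python3 -m jog '[{"delta_pos":[0,0,0],"rotation":[0,0,0]},{"delta_pos":[0,0,0],"rotation":[0,0,0]},{"delta_pos":[0,0,0],"rotation":[0,0,0]},{"delta_pos":[0,0,0],"rotation":[0,0,0]},{"delta_pos":[0,0,0],"rotation":[0,0,0]},{"delta_pos":[0,0,0],"rotation":[0,0,0]}]'
python3 - <<'E'
from h import *
go((.5685,.2901,.0705),-4.42)
E
```

```text
time: 54.5
tool_pos: [0.569, 0.2908, 0.0759]
time: 55.0
tool_pos: [0.5683, 0.2906, 0.0741]
eef_rot: [[0.997, -0.077, -0.0], [-0.077, -0.997, -0.0], [-0.0, 0.0, -1.0]]
contact_force: [0.6, 0.4, -0.3]
width: 0.0787
grip_force: 0.0
shares [0.002 0.004 0.03 ] turn -0.0
```

```bash

python3 -m jog '[{"delta_pos":[0.002,0.004,0.025],"rotation":[0,0,0]},{"delta_pos":[0.002,0.004,0.025],"rotation":[0,0,0]},{"delta_pos":[0.002,0.004,0.025],"rotation":[0,0,0]}]' | head -2
python3 -m jog '[{"delta_pos":[0,0,0],"rotation":[0,0,0]},{"delta_pos":[0,0,0],"rotation":[0,0,0]},{"delta_pos":[0,0,0],"rotation":[0,0,0]},{"delta_pos":[0,0,0],"rotation":[0,0,0]},{"delta_pos":[0,0,0],"rotation":[0,0,0]},{"delta_pos":[0,0,0],"rotation":[0,0,0]},{"delta_pos":[0,0,0],"rotation":[0,0,0]},{"delta_pos":[0,0,0],"rotation":[0,0,0]},{"delta_pos":[0,0,0],"rotation":[0,0,0]}]' -1 25
python3 -m jog '[{"delta_pos":[0,0,-0.2],"rotation":[0,0,0]},{"delta_pos":[0,0,-0.5],"rotation":[0,0,0]},{"delta_pos":[0,0,-0.8],"rotation":[0,0,0]},{"delta_pos":[0,0,-1],"rotation":[0,0,0]},{"delta_pos":[0,0,-1],"rotation":[0,0,0]},{"delta_pos":[0,0,-1],"rotation":[0,0,0]},{"delta_pos":[0,0,-1],"rotation":[0,0,0]}]' | head -2
python3 - <<'E'
from h import *
go((.6107,.0581,.19),-4.42)
E
```

```text
time: 55.25
tool_pos: [0.5684, 0.29, 0.0708]
time: 56.0
tool_pos: [0.5686, 0.2902, 0.0713]
eef_rot: [[0.997, -0.077, 0.0], [-0.077, -0.997, 0.0], [0.0, -0.0, -1.0]]
contact_force: [0.8, 1.9, 0.2]
width: 0.0535
grip_force: 25.0
time: 56.58
tool_pos: [0.5681, 0.2898, 0.1896]
shares [ 0.503  1.898 -0.004] turn -0.001
```

```bash

python3 -m jog '[{"delta_pos":[0.08,0.3,0],"rotation":[0,0,0]},{"delta_pos":[0.16,0.6,0],"rotation":[0,0,0]},{"delta_pos":[0.25,0.948,0],"rotation":[0,0,0]},{"delta_pos":[0.25,0.948,0],"rotation":[0,0,0]}]' | head -2
python3 -m jog '[{"delta_pos":[0.08,0.3,0],"rotation":[0,0,0]},{"delta_pos":[0.16,0.6,0],"rotation":[0,0,0]},{"delta_pos":[0.25,0.948,0],"rotation":[0,0,0]},{"delta_pos":[0.25,0.948,0],"rotation":[0,0,0]},{"delta_pos":[0.25,0.948,0],"rotation":[0,0,0]},{"delta_pos":[0.25,0.948,0],"rotation":[0,0,0]},{"delta_pos":[0.25,0.948,0],"rotation":[0,0,0]},{"delta_pos":[0.25,0.948,0],"rotation":[0,0,0]}]' | head -2
python3 -m jog '[{"delta_pos":[0,0,0.3],"rotation":[0,0,0]},{"delta_pos":[0,0,0.6],"rotation":[0,0,0]},{"delta_pos":[0,0,0.8],"rotation":[0,0,0]},{"delta_pos":[0,0,0.95],"rotation":[0,0,0]},{"delta_pos":[0,0,1],"rotation":[0,0,0]},{"delta_pos":[0,0,1],"rotation":[0,0,0]},{"delta_pos":[0,0,1],"rotation":[0,0,0]},{"delta_pos":[0,0,1],"rotation":[0,0,0]},{"delta_pos":[0,0,1],"rotation":[0,0,0]},{"delta_pos":[0,0,1],"rotation":[0,0,0]}]' | head -2
python3 - <<'E'
from h import *
go((.6107,.0581,.0568),-4.42)
E
```

```text
time: 56.92
tool_pos: [0.5898, 0.169, 0.1889]
time: 57.58
tool_pos: [0.6104, 0.0597, 0.1906]
time: 58.42
tool_pos: [0.6112, 0.0587, 0.0724]
shares [-0.004  0.005  0.13 ] turn -0.0
```

```bash

python3 -m jog '[{"delta_pos":[-0.003,0.003,0.06],"rotation":[0,0,0]},{"delta_pos":[-0.003,0.003,0.1],"rotation":[0,0,0]},{"delta_pos":[-0.003,0.003,0.12],"rotation":[0,0,0]},{"delta_pos":[-0.003,0.003,0.12],"rotation":[0,0,0]},{"delta_pos":[-0.003,0.003,0.12],"rotation":[0,0,0]},{"delta_pos":[-0.003,0.003,0.12],"rotation":[0,0,0]},{"delta_pos":[-0.003,0.003,0.12],"rotation":[0,0,0]}]'
```

```text
time: 59.0
tool_pos: [0.6103, 0.0583, 0.0566]
eef_rot: [[0.997, -0.077, -0.0], [-0.077, -0.997, 0.0], [-0.0, 0.0, -1.0]]
contact_force: [0.6, -0.3, -2.1]
width: 0.0536
grip_force: 25.0
```

```bash

python3 -m jog '[{"delta_pos":[0,0,0],"rotation":[0,0,0]},{"delta_pos":[0,0,0],"rotation":[0,0,0]},{"delta_pos":[0,0,0],"rotation":[0,0,0]},{"delta_pos":[0,0,0],"rotation":[0,0,0]}]' 0.7
python3 -m jog '[{"delta_pos":[0,0,-0.3],"rotation":[0,0,0]},{"delta_pos":[0,0,-0.7],"rotation":[0,0,0]},{"delta_pos":[0,0,-1],"rotation":[0,0,0]},{"delta_pos":[0,0,-1],"rotation":[0,0,0]}]' |head -2
python3 -m jog '[{"delta_pos":[0,0,-1],"rotation":[0,0,0]},{"delta_pos":[0,0,-1],"rotation":[0,0,0]},{"delta_pos":[0,0,-1],"rotation":[0,0,0]},{"delta_pos":[0,0,-1],"rotation":[0,0,0]}]' |head -2
python3 -m jog '[{"delta_pos":[-0.2,0.5,-1],"rotation":[0,0,0]},{"delta_pos":[-0.2,0.5,-1],"rotation":[0,0,0]},{"delta_pos":[-0.2,0.5,-1],"rotation":[0,0,0]},{"delta_pos":[-0.2,0.5,-1],"rotation":[0,0,0]},{"delta_pos":[-0.2,0.5,-1],"rotation":[0,0,0]},{"delta_pos":[-0.2,0.5,-1],"rotation":[0,0,0]},{"delta_pos":[-0.2,0.5,-1],"rotation":[0,0,0]}]' |head -2
python3 - <<'E'
from h import *
zz={**Z,'corner_tile':.026}
for n in ['wrist','scene','side']:
  c=cam(n,n+'_end.png')
  for t in ['jar','tapping_block','tub','spare_tile','tape_measure','board','corner_tile']:
    for o in fit(n,c,t,z=zz[t]): print(n,*o)
E
```

```text
time: 59.33
tool_pos: [0.6105, 0.0583, 0.057]
eef_rot: [[0.997, -0.077, 0.0], [-0.077, -0.997, 0.0], [0.0, -0.0, -1.0]]
contact_force: [0.3, -0.5, -0.6]
width: 0.0751
grip_force: 0.0
time: 59.67
tool_pos: [0.6128, 0.0584, 0.186]
time: 60.0
tool_pos: [0.6116, 0.0584, 0.3053]
time: 60.58
tool_pos: [0.5819, 0.0007, 0.4148]
wrist jar 0.94 1114 c 599.7 -70.3 s [56.0, 56.0] a 17.9 z 110.1
wrist tapping_block 0.86 951 c 544.3 -6.3 s [43.8, 54.5] a 78.9 z 114.9
wrist tub 0.7 961 c 611.8 57.6 s [52.0, 51.9] a 38.7 z 104.9
wrist spare_tile 0.98 680 c 532.3 80.6 s [48.8, 50.4] a 84.5 z 18.8
wrist tape_measure 0.91 613 c 517.9 -81.9 s [58.5, 32.4] a 85.9 z 59.6
wrist board 0.6 5922 c 472.1 -325.1 s [161.9, 160.4] a 77.5 z 12.3
wrist corner_tile 0.91 688 c 472.6 -325.4 s [49.7, 50.0] a 79.4 z 26.2
scene jar 0.67 556 c 602.0 -69.2 s [56.1, 57.0] a 57.7 z 109.0
scene tapping_block 0.58 399 c 547.3 -5.3 s [43.5, 55.2] a 78.2 z 113.8
scene tub 0.6 404 c 615.4 58.0 s [52.7, 50.0] a 44.5 z 103.9
scene spare_tile 0.74 1360 c 787.7 -27.8 s [180.3, 61.4] a 86.5 z 16.5
scene spare_tile 0.7 226 c 529.4 68.4 s [37.4, 56.6] a 53.2 z 17.7
scene tape_measure 0.81 284 c 519.4 -81.2 s [55.2, 34.1] a 84.4 z 58.6
scene board 0.7 4708 c 474.6 -323.7 s [160.1, 163.5] a 77.4 z 11.2
scene corner_tile 0.96 533 c 475.1 -325.0 s [50.2, 51.0] a 77.6 z 25.1
side jar 0.82 328 c 598.6 -67.6 s [55.0, 57.2] a 12.7 z 109.4
side tapping_block 0.58 328 c 543.2 -3.8 s [45.1, 52.2] a 76.3 z 114.4
side tub 0.89 361 c 612.2 60.6 s [49.4, 51.4] a 13.0 z 104.5
side spare_tile 0.66 109 c 533.6 67.8 s [17.8, 41.2] a 85.0 z 18.8
side spare_tile 0.58 692 c 786.5 -21.7 s [171.5, 60.6] a 86.0 z 17.0
side tape_measure 0.81 163 c 510.9 -79.6 s [24.1, 63.5] a 8.5 z 59.0
side board 0.78 1584 c 472.6 -322.3 s [167.4, 159.3] a 77.8 z 11.4
side corner_tile 0.61 198 c 472.3 -324.4 s [53.7, 50.4] a 75.5 z 25.3
```

View pics/wrist_end.png

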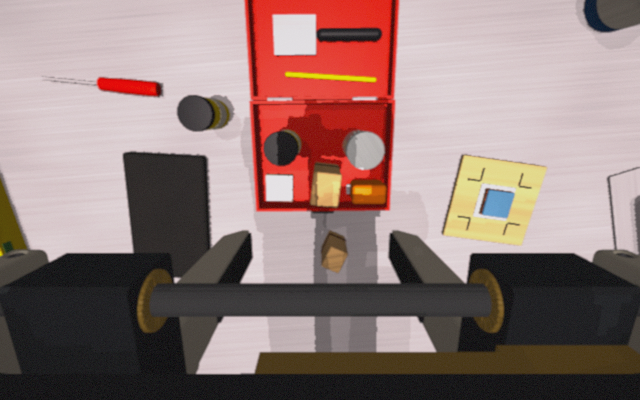

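View pics/side_end.png

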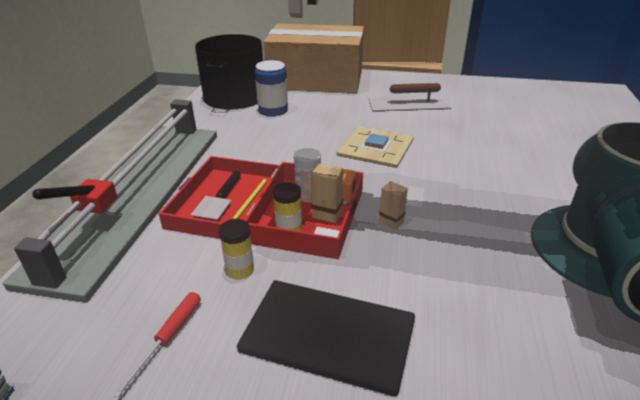

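Everything stands as asked. The box items at (282,147), (364,150) and (325,185) are within about 2 mm of their start, the tile is centred on the board, and the bystanders haven't moved. Handing in.

```bash
python3 -c "
from plant import order
print(order.hand_in())"
```

```text
the job is handed in; nothing more can be done
None
```

The job is done and handed in at about 61 s: the blue tile lies face up, centred and square on the board's white square, and the jar, block and tub stand upright in the toolbox within about 2 mm of where they started (the block is furthest off), with the white tile and tape measure unmoved.

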